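Gauge the bag sealer's spare roller sleeves

ROBOT

A 6-joint arm with a two-finger parallel gripper is mounted at the origin on the work surface. World frame = base frame: x ahead of the robot, y to its left, z up, the work surface at z = 0. Lengths are in m, angles in rad, forces in N, time in s.
With the tool pointing down it reaches from about 0.225 to 0.875 m from the base axis. Payload 3.4 kg.
Tool frame: the origin (TCP) lies between the finger pads; the fingertips stand 17 mm ahead of it and the grasp point (between the pads) lies 2 mm behind it; y points along the fingers, z is the direction in which the jaws open and shut, and the axes are right-handed (so a half turn about y gives the same grasp; the last joint's range is limited). The gripper opens to 85 mm and grips with 20 to 120 N. Pads are 22 mm wide; open, the fingers measure 114 mm over their backs; the gripper's body (76 mm by 85 mm) begins 54 mm behind the grasp point. The pads swing forward as they close: fully open they stand 13 mm farther back than shut.
Start: joints at [-0.121, 0.276, 1.505, -0, 1.361, -0.121], TCP at [0.575, -0, 0.248] pointing down, gripper open.
Joint ranges: [-2.89, 2.89], [-0.75, 2.08], [0.22, 2.7], [-1.18, 4.32], [0.11, 2.71], [-2.7, 2.7]. Speed limits (rad/s): [2.57, 2.57, 3.14, 3.14, 3.14, 3.14].

INTERFACE

Orientations are given as a unit quaternion [w, x, y, z].
In Python, from rig import manip, get_image, camera_model, sign_off, spot_in, silhouettes, spot_point gives the robot as it stands.
- The arm moves only by the tool jog_arm, never from a script. Its argument "targets" is a list of rows, each a list of 3 entries, a list of its own where there are three numbers: the finger opening in m, from 0 to 0.0854, then the shift along the world's x, y, z in m, then the turn about the world's z in rad. In form: [[claw, [x, y, z], spin], ...]. A call has 1 to 10 rows; each row shifts and turns the commanded pose from where the row before left it; what a row does not reach is not made up. A row lasts 1/8 s, in which the tool goes at most 62.5 mm and 10.7 degrees, less where a joint would pass 70% of its speed; a pose out of reach is approached as far as the arm can. A call with a gripper value outside its range is refused whole. The fingers move at their own pace and stop on an object; "force" is the grip in N (left out, the last holds). Time passes only in rows, so rows that do not move let the fingers close. It gives the time, the measured TCP pose, the force and the opening at its end, in the units of the state.
- manip.get_state(): the state, without advancing time (a new reading comes with each control period).
- get_image(name): name is "scene" or "side" or "wrist"; returns (picture, depth): 420x560x3 uint8, red, green, blue; 420x560 float32, m along the optical axis (not along the pixel's ray), 0 where there is no reading.
- camera_model(name): a dict with "mtx" (3x3 intrinsics, pixels), "world_from_camera" (4x4, takes a point from camera to world coordinates). Camera axes: x right, y up, looking along -z (the intrinsics and any distortion apply to the point x, -y, -z); pixel columns grow to the right and rows downward; lengths in m; the calibration is good to about 2 mm. A picture is of the moment at which its call begins: read the wrist's pose just before it. camera_model takes no time and is no camera call; for the wrist camera it gives the pose at the moment of the call.
- sign_off(): hands the job in, once; it reports no verdict.
Trained networks look in the newest picture that a camera, given by its name, has taken for a name from the list of things; names that differ only in an ending like _2 or _b are one class to them, and where a whole thing is asked for, a point or a joint stands for the part that bears it (a point fixed in the world has none). Each returns a list of dicts, best first, with "score" (0 to 1); they miss things now and then, are a little off and sometimes report something else, mostly with a low value. They report only what shows in the picture. A call takes as long as a camera call. They do not tell look-alikes from the thing itself.
- spot_in(name, camera): "position" ([column, row] in pixels, amid what is visible of it).
- silhouettes(name, camera): "mask" (420x560 bool, what is visible of it) and "position" ([column, row] in pixels, amid what is visible of it).
- spot_point(name, camera): "position" ([column, row] in pixels: a listed point, or the origin of a listed thing).
The state is a dict: "clock": time; "qpos": joint angles; "qd": joint speeds; "effort": joint torques, N m; "position": TCP position; "ee_rot": TCP orientation; "contact_force": force on the tool from outside, world axes, zero at the start; "moment": the same for the moment, N m; "width": finger opening in m.
Only numpy, scipy, OpenCV 4.12 (cv2) and the standard library are available. Lean on these libraries where they do the work, as an engineer would, in place of code of your own. Each camera call takes 0.05 s, during which the arm holds its last target.

TASK

Book the job in by pointing the hand scanner squarely at the middle of the label on the job card from about 10 cm, held steady for a good second, and lay it back on its rest. Then try the three or four white sleeves on the step gauge one at a time, longest first, each slid straight down the pin as far as it will go; put those that reach the plate into the rectangular crate and those that stop on the cone into the round pan. When all are sorted, book the job out by scanning the label once more in the same way and lay the scanner back flat on the middle of its rest; leave the other things on the bench where they are.

Things in the scene. Friction and masses are not known exactly. Their poses are not given: they have to be found in the camera images.
- gauge: step gauge fixed on the bench: steel plate 90 x 90 x 20 mm with an upright pin. Pin, heights above the bench: 24 mm diameter from 20 to 54 mm, cone to 18 mm diameter at 62 mm, 18 mm to 77 mm, nose tapering to 10 mm at the tip, 85 mm. A sleeve that fits slides down to the plate; a tight one stops on the cone, lower end 38 mm above the plate. Origin: underside of the plate, on the pin axis
- s108_a: roller sleeve: plain white plastic tube 108 mm long, 48 mm outside diameter, standing upright on the bench, about 108 g; its bore is either right or too tight (found with the gauge). Origin: centre of its lower end; z along its axis. At most one of s108_a and s108_b is present
- s108_b: roller sleeve: plain white plastic tube 108 mm long, 48 mm outside diameter, standing upright on the bench, about 108 g; its bore is either right or too tight (found with the gauge). Origin: centre of its lower end; z along its axis. At most one of s108_a and s108_b is present
- s94_a: roller sleeve: plain white plastic tube 94 mm long, 48 mm outside diameter, standing upright on the bench, about 94 g; its bore is either right or too tight (found with the gauge). Origin: centre of its lower end; z along its axis. At most one of s94_a and s94_b is present
- s94_b: roller sleeve: plain white plastic tube 94 mm long, 48 mm outside diameter, standing upright on the bench, about 94 g; its bore is either right or too tight (found with the gauge). Origin: centre of its lower end; z along its axis. At most one of s94_a and s94_b is present
- s80_a: roller sleeve: plain white plastic tube 80 mm long, 48 mm outside diameter, standing upright on the bench, about 80 g; its bore is either right or too tight (found with the gauge). Origin: centre of its lower end; z along its axis. At most one of s80_a and s80_b is present
- s80_b: roller sleeve: plain white plastic tube 80 mm long, 48 mm outside diameter, standing upright on the bench, about 80 g; its bore is either right or too tight (found with the gauge). Origin: centre of its lower end; z along its axis. At most one of s80_a and s80_b is present
- s66_a: roller sleeve: plain white plastic tube 66 mm long, 48 mm outside diameter, standing upright on the bench, about 66 g; its bore is either right or too tight (found with the gauge). Origin: centre of its lower end; z along its axis. May be absent. At most one of s66_a and s66_b is present
- s66_b: roller sleeve: plain white plastic tube 66 mm long, 48 mm outside diameter, standing upright on the bench, about 66 g; its bore is either right or too tight (found with the gauge). Origin: centre of its lower end; z along its axis. May be absent. At most one of s66_a and s66_b is present
- crate: low rectangular plastic crate, open above, 180 x 200 mm (x, y), 50 mm high, walls and floor 5 mm, fixed: for sleeves that fit. Origin: centre of its underside; z up
- pan: low round steel pan, open above, 224 mm across, 45 mm high, wall 4 mm, floor 5 mm, fixed: for sleeves that are too tight. Origin: centre of its underside
- scanner: hand scanner lying flat on its rest, 150 mm long, 180 g: grey straight handle (110 x 32 mm, 36 mm high, from x = -75 to 35 mm) over a flat rubber foot 60 mm wide and 5 mm thick, and a black head bent 45 degrees down at the front, 44 mm wide (to x = 77 mm). Origin: middle of its underside; x towards the head, z up
- scanner_grip (a point): point on the scanner handle to grip across (32 mm wide): over the scanner's origin, 20 mm above its underside; axes as the scanner's
- scanner_beam (a point): window of the scanner: 70.9 mm ahead of the scanner's origin and 14.1 mm above its underside; x axis = direction of the beam, 45 degrees down from the scanner's own x
- label (a point): middle of the bar code label (paper, 50 x 70 mm) on the sloping plate (100 x 100 mm, 45 degrees) of the job card holder, 88 mm above the bench; z axis = straight out of the label, upwards and towards the robot's side; y along its width
- holder: job card holder fixed on the bench: grey stand with the sloping plate that carries the label, 120 mm high. Origin: on the bench under the middle of the plate; the label faces -x of this frame and up
- rest: black rubber rest of the scanner, 190 x 90 mm, 5 mm thick, fixed. Origin: centre of its underside; x along its length
- tape: bystander: cardboard roll core lying flat, 68 mm across, 24 mm high; may be absent
- jar: bystander: amber jar, 72 mm across, 90 mm high
- tin: bystander: black tin, 104 mm across, 170 mm high
- mug: bystander: white mug, 76 mm across, 85 mm high
Not all that is in view belongs to the job. Leave any green or turquoise look-alike of the gauge alone.

How it is judged:
On the way, in this order (a step that is already met when the one before it is completed fails the run):
1. scanner held steady for a second, its window 60 to 150 mm from the label, beam within 18 mm of the label's middle and within 0.35 rad of square (x of label in the frame of scanner_beam between 0.06 and 0.15 m and y of label in the frame of scanner_beam between -0.018 and 0.018 m and z of label in the frame of scanner_beam between -0.018 and 0.018 m and angle between the x axis of scanner_beam and the z axis of label, either way round below 0.35 rad and linear speed of scanner below 0.03 m/s and angular speed of scanner below 0.3 rad/s), for 1 s.
2. the 108 mm sleeve is on the gauge pin as far as it goes: down to the plate (within 6 mm) if it fits, on the cone if it is too tight (((horizontal distance between s108_a and gauge below 0.006 m and angle between s108_a's own z axis and vertical below 0.2 rad and linear speed of s108_a below 0.03 m/s and z of s108_a in the frame of gauge between 0.01 and 0.026 m) or (horizontal distance between s108_b and gauge below 0.006 m and angle between s108_b's own z axis and vertical below 0.2 rad and linear speed of s108_b below 0.03 m/s and z of s108_b in the frame of gauge between 0.05 and 0.064 m))), for 0.2 s.
3. the 94 mm sleeve is on the gauge pin as far as it goes: down to the plate (within 6 mm) if it fits, on the cone if it is too tight (((horizontal distance between s94_b and gauge below 0.006 m and angle between s94_b's own z axis and vertical below 0.2 rad and linear speed of s94_b below 0.03 m/s and z of s94_b in the frame of gauge between 0.01 and 0.026 m) or (horizontal distance between s94_a and gauge below 0.006 m and angle between s94_a's own z axis and vertical below 0.2 rad and linear speed of s94_a below 0.03 m/s and z of s94_a in the frame of gauge between 0.05 and 0.064 m))), for 0.2 s.
4. the 80 mm sleeve is on the gauge pin as far as it goes: down to the plate (within 6 mm) if it fits, on the cone if it is too tight (((horizontal distance between s80_b and gauge below 0.006 m and angle between s80_b's own z axis and vertical below 0.2 rad and linear speed of s80_b below 0.03 m/s and z of s80_b in the frame of gauge between 0.01 and 0.026 m) or (horizontal distance between s80_a and gauge below 0.006 m and angle between s80_a's own z axis and vertical below 0.2 rad and linear speed of s80_a below 0.03 m/s and z of s80_a in the frame of gauge between 0.05 and 0.064 m))), for 0.2 s.
5. the 66 mm sleeve is on the gauge pin as far as it goes: down to the plate (within 6 mm) if it fits, on the cone if it is too tight (((horizontal distance between s66_a and gauge below 0.006 m and angle between s66_a's own z axis and vertical below 0.2 rad and linear speed of s66_a below 0.03 m/s and z of s66_a in the frame of gauge between 0.01 and 0.026 m) or (horizontal distance between s66_b and gauge below 0.006 m and angle between s66_b's own z axis and vertical below 0.2 rad and linear speed of s66_b below 0.03 m/s and z of s66_b in the frame of gauge between 0.05 and 0.064 m))), for 0.2 s.
6. with every sleeve in the crate or pan where it belongs, the scanner is again held steady on the label for a second, as before (all of step 1 and x of s108_a in the frame of crate between -0.085 and 0.085 m and y of s108_a in the frame of crate between -0.095 and 0.095 m and z of each of s108_a, s94_b, s80_b, s66_a in the frame of crate below 0.06 m and linear speed of each of s108_a, s108_b, s94_b, s94_a, s80_b, s80_a, s66_a, s66_b below 0.02 m/s and angular speed of each of s108_a, s108_b, s94_b, s94_a, s80_b, s80_a, s66_a, s66_b below 0.3 rad/s and horizontal distance between each of s108_b, s94_a, s80_a, s66_b and pan below 0.107 m and z of each of s108_b, s94_a, s80_a, s66_b in the frame of pan below 0.06 m and x of s94_b in the frame of crate between -0.085 and 0.085 m and y of s94_b in the frame of crate between -0.095 and 0.095 m and x of s80_b in the frame of crate between -0.085 and 0.085 m and y of s80_b in the frame of crate between -0.095 and 0.095 m and x of s66_a in the frame of crate between -0.085 and 0.085 m and y of s66_a in the frame of crate between -0.095 and 0.095 m), for 1 s.
At the end, for the whole second after the job is handed in: Every sleeve that fits is in the crate (its lower end within the walls and less than 60 mm above the bench), every sleeve that is too tight is in the pan in the same way, and the scanner lies flat on its rest, its middle within 35 mm of the middle of the rest; all at rest and released (x of s108_a in the frame of crate between -0.085 and 0.085 m and y of s108_a in the frame of crate between -0.095 and 0.095 m and z of each of s108_a, s94_b, s80_b, s66_a in the frame of crate below 0.06 m and linear speed of each of s108_a, s108_b, s94_b, s94_a, s80_b, s80_a, s66_a, s66_b, scanner below 0.02 m/s and angular speed of each of s108_a, s108_b, s94_b, s94_a, s80_b, s80_a, s66_a, s66_b, scanner below 0.3 rad/s and horizontal distance between each of s108_b, s94_a, s80_a, s66_b and pan below 0.107 m and z of each of s108_b, s94_a, s80_a, s66_b in the frame of pan below 0.06 m and x of s94_b in the frame of crate between -0.085 and 0.085 m and y of s94_b in the frame of crate between -0.095 and 0.095 m and x of s80_b in the frame of crate between -0.085 and 0.085 m and y of s80_b in the frame of crate between -0.095 and 0.095 m and x of s66_a in the frame of crate between -0.085 and 0.085 m and y of s66_a in the frame of crate between -0.095 and 0.095 m and horizontal distance between scanner and rest below 0.035 m and z of scanner in the frame of rest below 0.012 m and angle between scanner's own z axis and vertical below 0.2 rad); the robot touches nothing.
It fails at once if the tape is moved more than 40 mm or knocked over (distance of tape from where it was at the start of the episode above 0.04 m or angle between tape's own z axis and vertical above 0.5 rad).
It fails at once if the jar is moved more than 40 mm or knocked over (distance of jar from where it was at the start of the episode above 0.04 m or angle between jar's own z axis and vertical above 0.5 rad).
It fails at once if the tin is moved more than 40 mm or knocked over (distance of tin from where it was at the start of the episode above 0.04 m or angle between tin's own z axis and vertical above 0.5 rad).
It fails at once if the mug is moved more than 40 mm or knocked over (distance of mug from where it was at the start of the episode above 0.04 m or angle between mug's own z axis and vertical above 0.5 rad).
Of s108_a, s108_b only 1 to 1 are there at a start; the rules pass over those that are not, and their reading is None.
Of s94_a, s94_b only 1 to 1 are there at a start; the rules pass over those that are not, and their reading is None.
Of s80_a, s80_b only 1 to 1 are there at a start; the rules pass over those that are not, and their reading is None.
Of s66_a, s66_b, tape only 1 to 1 are there at a start; the rules pass over those that are not, and their reading is None.
At some moment in a run one of s66_a, s66_b, scanner may be knocked a few centimetres aside while the robot is not near it.
It also fails if it takes over 210 s, if anything falls off the work surface, if the arm or the gripper's body presses on something with over 40 N, if the wrist force passes 120 N, or if a joint passes its speed limit or range.

## Working session

There is one attempt and no reset: what is moved stays moved. The work goes in short steps, Python scripts to look and compute and a tool call to move; the robot and the scene stay as the last step left them, time stands still between calls to the robot, and variables do not carry over. Pictures are saved under pics/ and viewed, and the job is handed in when it is done.

Besides the shell and the picture viewer there is one more tool, called after ">>>" as a command line: name --argument value ..., lists and objects as JSON in quotes. jog_arm: Moves the arm, as the interface text tells. Its arguments: {"type":"object","properties":{"targets":{"type":"array","items":{"type":"array"}},"force":{"type":"number"}},"required":["targets"]}

```bash
ls; mkdir -p pics; cat > h.py <<'E'
import numpy as np, cv2
from rig import manip, get_image, camera_model, sign_off, spot_in, silhouettes, spot_point
def save(im,n): cv2.imwrite('pics/'+n+'.png',im[:,:,::-1])
def w(cam,u,v,d,M=None):
    M=M or camera_model(cam);K=np.array(M['mtx']);T=np.array(M['world_from_camera'])
    x=(u-K[0,2])/K[0,0]*d;y=(v-K[1,2])/K[1,1]*d
    return (T@np.array([x,-y,-d,1]))[:3]
def cloud(cam,depth,M=None):
    M=M or camera_model(cam);K=np.array(M['mtx']);T=np.array(M['world_from_camera'])
    v,u=np.mgrid[:depth.shape[0],:depth.shape[1]]
    x=(u-K[0,2])/K[0,0]*depth;y=(v-K[1,2])/K[1,1]*depth
    P=np.stack([x,-y,-depth,np.ones_like(x)],-1)@T.T
    return P[...,:3]
def proj(cam,P):
    M=camera_model(cam);K=np.array(M['mtx']);T=np.linalg.inv(np.array(M['world_from_camera']))
    c=T@np.append(P,1);return [K[0,0]*c[0]/-c[2]+K[0,2], K[1,1]*-c[1]/-c[2]+K[1,2]]
def pix(cam,u,v,z,M=None):
    "ray meets plane z"
    M=M or camera_model(cam);T=np.array(M['world_from_camera'])
    o=T[:3,3];p=w(cam,u,v,1.0,M);t=(z-o[2])/(p[2]-o[2]);return o+t*(p-o)
E
python3 - <<'E'
from h import *
print(manip.get_state())
for c in ['scene','side']:
    M=camera_model(c);print(c,M)
    im,d=get_image(c);save(im,c+'0');np.savez('/tmp/%s0.npz'%c,im=im,d=d)
E
```

```text
pics
{'clock': 0.0, 'qpos': array([-1.21002808e-01,  2.76608011e-01,  1.50618342e+00, -2.49390376e-05,
        1.36070116e+00, -1.20990400e-01]), 'qd': array([-4.56521480e-05,  7.16599012e-04, -4.98503285e-04, -6.77204675e-05,
        2.09060259e-04, -1.57347455e-03]), 'effort': array([ 6.20495921e-04, -4.16768074e+01, -2.45808578e+01, -1.52056768e-04,
        1.11346930e-02,  1.69860516e-05]), 'position': array([5.74477550e-01, 4.79861551e-05, 2.47412234e-01]), 'ee_rot': array([ 0.49957701, -0.50041895,  0.5005251 , -0.49947804]), 'contact_force': array([-0.23450568,  0.21708003, -0.45883585]), 'moment': array([0.01942598, 0.0124341 , 0.03670277]), 'width': 0.0854096979820776}
scene {'mtx': array([[392.75658269,   0.        , 275.05677535],
       [  0.        , 392.75658269, 214.59673142],
       [  0.        ,   0.        ,   1.        ]]), 'world_from_camera': array([[ 0.19550608, -0.81945424,  0.53876907,  1.06811761],
       [ 0.98068303,  0.16681817, -0.10213956, -0.09683903],
       [-0.00617778,  0.54833059,  0.83623884,  0.98188228],
       [ 0.        ,  0.        ,  0.        ,  1.        ]])}
side {'mtx': array([[527.74712945,   0.        , 289.01356947],
       [  0.        , 527.74712945, 208.6201057 ],
       [  0.        ,   0.        ,   1.        ]]), 'world_from_camera': array([[-0.87518694,  0.36427289, -0.31835999,  0.05729655],
       [-0.48377853, -0.6555998 ,  0.57978206,  0.81162159],
       [ 0.00248214,  0.66143341,  0.74999979,  1.14622218],
       [ 0.        ,  0.        ,  0.        ,  1.        ]])}
```

View pics/scene0.png

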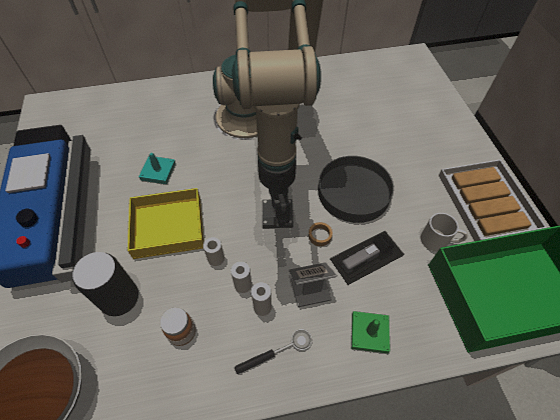

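View pics/side0.png

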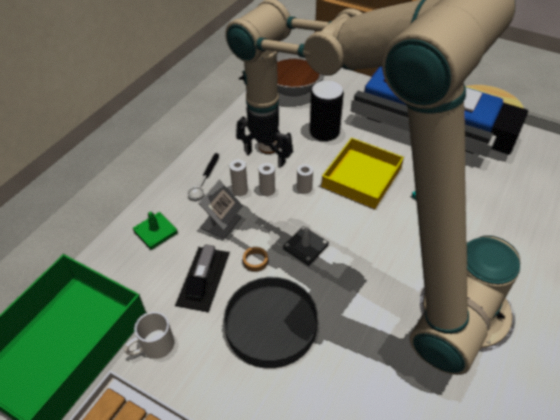

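The scene image shows three white sleeves at about (214,252), (241,277) and (262,298). The steel gauge is under the gripper (278,212), with look-alikes in turquoise (157,168) and green (370,332). The yellow crate is at (165,223), the pan at (355,187), the scanner on its rest at (367,258), the holder at (312,283) and the tape at (320,233). Next I'll measure them.

```bash
python3 - <<'E'
from h import *
for c in ['scene','side']:
    Z=np.load('/tmp/%s0.npz'%c);d=Z['d'];P=cloud(c,d)
    for n in ['gauge','s108_a','s94_a','s80_a','s66_a','crate','pan','scanner','holder','rest','tape','jar','tin','mug']:
        for r in silhouettes(n,c)[:4]:
            m=r['mask']&(d>0)
            if r['score']<.3 or m.sum()<10: continue
            q=P[m]; lo,hi=np.percentile(q,[2,98],axis=0)
            zt=np.percentile(q[:,2],98); top=q[q[:,2]>zt-.006]
            print(c,n,round(r['score'],2),np.round(r['position']),m.sum(),'lo',lo.round(3),'hi',hi.round(3),'top',((np.percentile(top,2,axis=0)+np.percentile(top,98,axis=0))/2).round(4))
    for n in ['gauge','scanner','scanner_grip','scanner_beam','label','rest','crate','pan','s108_a','s94_a','s80_a']:
        print(c,'pt',n,[(np.round(r['position'],1).tolist(),round(r['score'],2)) for r in spot_point(n,c)[:4]])
E
```

```text
scene gauge 0.89 [154. 169.] 729 lo [ 0.158 -0.361  0.005] hi [ 0.251 -0.262  0.076] top [ 0.2014 -0.3131  0.0784]
scene gauge 0.61 [371. 331.] 1454 lo [0.781 0.135 0.006] hi [0.878 0.232 0.081] top [0.8289 0.1837 0.0818]
scene gauge 0.31 [353. 191.] 3963 lo [0.296 0.172 0.002] hi [0.512 0.385 0.046] top [0.404  0.2775 0.045 ]
scene gauge 0.31 [363. 254.] 1032 lo [0.6   0.167 0.008] hi [0.672 0.306 0.06 ] top [0.6157 0.2858 0.0583]
scene s108_a 0.61 [261. 297.] 525 lo [ 0.69  -0.086  0.018] hi [ 0.734 -0.043  0.111] top [ 0.71   -0.0646  0.1083]
scene s94_a 0.76 [246. 273.] 468 lo [ 0.62  -0.125  0.01 ] hi [ 0.662 -0.084  0.097] top [ 0.6398 -0.1044  0.0942]
scene s94_a 0.63 [354. 188.] 3963 lo [0.296 0.174 0.002] hi [0.513 0.385 0.046] top [0.4038 0.2777 0.045 ]
scene s80_a 0.63 [213. 253.] 441 lo [ 0.526 -0.187  0.004] hi [ 0.57  -0.144  0.083] top [ 0.5464 -0.1667  0.0806]
scene crate 0.89 [166. 222.] 4459 lo [ 0.326 -0.389  0.002] hi [ 0.505 -0.194  0.051] top [ 0.4149 -0.2925  0.0492]
scene pan 0.89 [352. 191.] 4005 lo [0.296 0.172 0.002] hi [0.513 0.385 0.046] top [0.4036 0.277
[... 4361 characters left out ...]
 1082 lo [0.585 0.166 0.004] hi [0.662 0.31  0.058] top [0.6072 0.2843 0.0564]
side mug 0.68 [149. 341.] 1578 lo [ 0.57   0.413 -0.002] hi [0.655 0.507 0.085] top [0.6061 0.4471 0.0834]
side pt gauge [([154.8, 232.4], 0.88), ([306.1, 250.4], 0.64), ([257.3, 258.4], 0.16)]
side pt scanner [([201.0, 273.3], 0.82)]
side pt scanner_grip [([201.2, 269.6], 0.68)]
side pt scanner_beam [([192.8, 296.0], 0.56)]
side pt label [([224.0, 204.7], 0.75)]
side pt rest [([203.8, 280.1], 0.92)]
side pt crate [([358.3, 177.5], 0.67)]
side pt pan [([270.5, 323.0], 0.73)]
side pt s108_a [([241.5, 188.8], 0.75), ([223.7, 223.1], 0.19)]
side pt s94_a [([266.8, 189.8], 0.61)]
side pt s80_a [([302.6, 192.2], 0.88)]
```

```bash
python3 - <<'E'
from h import *
Z=np.load('/tmp/scene0.npz');im=Z['im'][150:350,120:420]
cv2.imwrite('pics/crop0.png',cv2.resize(im[:,:,::-1],None,fx=2.6,fy=2.6,interpolation=cv2.INTER_CUBIC))
E
```

```text
(no output)
```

View pics/crop0.png

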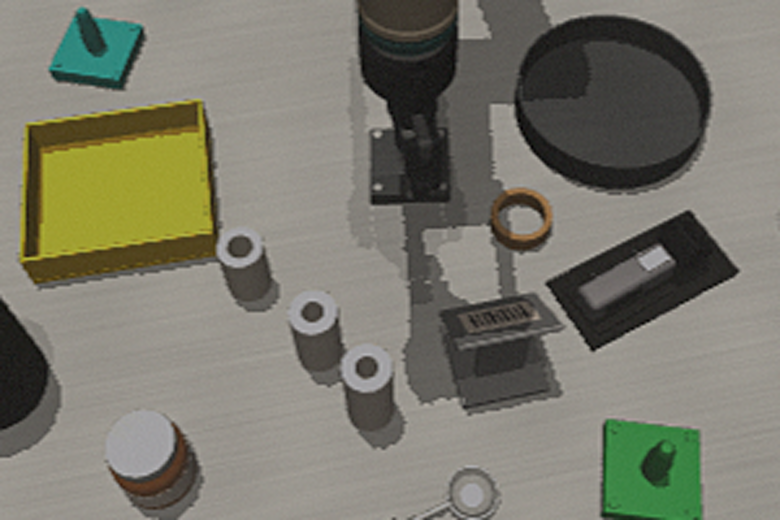

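```bash
python3 - <<'E'
from h import *
for c,lp in [('scene',(309.6,271.6)),('side',(224,204.7))]:
    Z=np.load('/tmp/%s0.npz'%c);d=Z['d'];P=cloud(c,d)
    q=P.reshape(-1,3); ok=(d.ravel()>0)
    s=ok&(q[:,0]>.62)&(q[:,0]<.76)&(q[:,1]>-.01)&(q[:,1]<.14)&(q[:,2]>.062)&(q[:,2]<.115)
    g=q[s]; 
    # ransac-ish plane with 45deg prior
    best=None
    rng=np.random.default_rng(0)
    for _ in range(400):
        t=g[rng.choice(len(g),3,False)];n=np.cross(t[1]-t[0],t[2]-t[0]);n/=np.linalg.norm(n)+1e-12
        if n[2]<0:n=-n
        if abs(n[2]-.707)>.1 or n[0]>0: continue
        k=abs((g-t[0])@n)<.003
        if best is None or k.sum()>best.sum(): best=k
    h=g[best];m=h.mean(0);n=np.linalg.svd(h-m)[2][2];n*=np.sign(n[2])
    print(c,len(g),best.sum(),'n',n.round(3),'yaw of holder',np.arctan2(-n[1],-n[0]).round(3),'ctr',m.round(4),'lo',h.min(0).round(3),h.max(0).round(3))
    u,v=lp; print(' label px depth',P[int(v),int(u)].round(4),'ray z=.088',pix(c,u,v,.088).round(4))
    # scanner
    s=ok&(q[:,0]>.54)&(q[:,0]<.71)&(q[:,1]>.13)&(q[:,1]<.36)&(q[:,2]>.02)&(q[:,2]<.08)
    g=q[s][:,:2].astype(np.float32); r=cv2.minAreaRect(g);print(' scanner rect>.02',r, np.percentile(q[s][:,2],[10,25,50,75,90,99]).round(3))
    pc=np.linalg.svd(g-g.mean(0),full_matrices=False)[2][0];print(' yaw',np.arctan2(pc[1],pc[0]))
    s=ok&(q[:,0]>.54)&(q[:,0]<.71)&(q[:,1]>.13)&(q[:,1]<.36)&(q[:,2]>.003)&(q[:,2]<.02)
    print(' rest rect',cv2.minAreaRect(q[s][:,:2].astype(np.float32)))
    for n,z in [('scanner',.005),('scanner_grip',.025),('scanner_beam',.019),('rest',0),('gauge',0)]:
        for r in spot_point(n,c)[:2]: print('  ',n,pix(c,*r['position'],z).round(4))
Z=np.load('/tmp/scene0.npz');im=Z['im'][225:290,320:420]
cv2.imwrite('pics/crop1.png',cv2.resize(im[:,:,::-1],None,fx=7,fy=7,interpolation=cv2.INTER_CUBIC))
E
```

```text
scene 528 449 n [-0.703 -0.011  0.711] yaw of holder 0.016 ctr [0.679  0.0675 0.0915] lo [0.648 0.018 0.062] [0.704 0.118 0.115]
 label px depth [0.6728 0.0625 0.0864] ray z=.088 [0.6754 0.0633 0.088 ]
 scanner rect>.02 ((0.5887429714202881, 0.22343553602695465), (0.125365749001503, 0.16552148759365082), 16.35013198852539) [0.027 0.038 0.042 0.045 0.055 0.061]
 yaw 1.6824467
 rest rect ((0.6247721314430237, 0.24513158202171326), (0.22985142469406128, 0.1690444052219391), 89.44886016845703)
   scanner [0.6273 0.233  0.005 ]
   scanner [ 0.6325 -0.1036  0.005 ]
   scanner_grip [0.6273 0.2432 0.025 ]
   scanner_beam [0.5944 0.3107 0.019 ]
   rest [0.6181 0.2537 0.    ]
   gauge [ 0.1787 -0.3199  0.    ]
   gauge [0.8234 0.1831 0.    ]
side 862 642 n [-0.702 -0.016  0.712] yaw of holder 0.022 ctr [0.6769 0.0677 0.0891] lo [0.645 0.014 0.062] [0.707 0.116 0.115]
 label px depth [0.6725 0.0581 0.0795] ray z=.088 [0.6662 0.0662 0.088 ]
 scanner rect>.02 ((0.5850598812103271, 0.223875492811203), (0.12252865731716156, 0.16099673509597778), 16.439037322998047) [0.029 0.036 0.04  0.044 0.052 0.059]
 yaw 1.7873594
 rest rect ((0.6249217987060547, 0.24445587396621704), (0.22830912470817566, 0.16883163154125214), 89.7338638305664)
   scanner [0.6333 0.2369 0.005 ]
   scanner_grip [0.6294 0.2373 0.025 ]
   scanner_beam [0.6047 0.3095 0.019 ]
   rest [0.6172 0.2482 0.    ]
   gauge [0.8277 0.1842 0.    ]
   gauge [0.4305 0.0351 0.    ]
```

View pics/crop1.png

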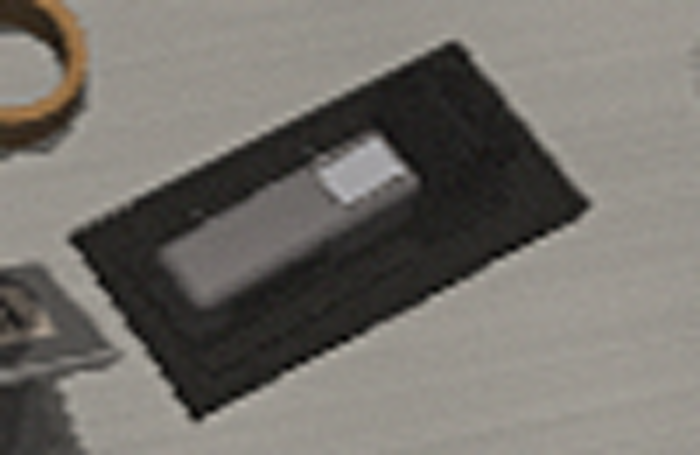

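>>> jog_arm --targets '[[0.0854,[0.0,0.05,0.01],0.15],[0.0854,[0.0,0.05,0.01],0.15],[0.0854,[0.0,0.05,0],0.1],[0.0854,[0,0.03,0],0.0],[0.0854,[0,0,0],0]]' --force 50

```text
clock: 3.72
position: [0.5748, 0.1821, 0.2682]
ee_rot: [0.59, -0.59, 0.39, -0.39]
contact_force: [-0.9, -0.5, 0.9]
width: 0.0856
```

```bash
cat > look.py <<'E'
import sys
from h import *
M=camera_model('wrist');im,d=get_image('wrist');n=sys.argv[1];save(im,n);np.savez('/tmp/%s.npz'%n,im=im,d=d,T=M['world_from_camera'],K=M['mtx'])
E
python3 look.py w1; python3 - <<'E'
from h import *
Z=np.load('/tmp/w1.npz');M=dict(mtx=Z['K'],world_from_camera=Z['T']);d=Z['d'];print(Z['T'],Z['K'])
P=cloud('wrist',d,M);q=P[d>0]
print(len(q))
# by height bands
s=(q[:,2]>.036)&(q[:,2]<.07)&(q[:,0]>.54)&(q[:,0]<.71)&(q[:,1]>.165)&(q[:,1]<.34)
print(np.histogram(q[(q[:,1]>.15)&(q[:,1]<.36)][:,2],bins=np.arange(0,.08,.004)))
if s.sum()>20: print(cv2.minAreaRect(q[s][:,:2].astype(np.float32)))
for n,z in [('scanner',.005),('scanner_grip',.025),('scanner_beam',.019),('rest',0)]:
    for r in spot_point(n,'wrist')[:2]: print(n,r['score'],r['position'],pix('wrist',*r['position'],z,M).round(4))
E
```

```text
[[ 9.19838213e-01 -3.74608404e-01 -1.16474057e-01  5.44680292e-01]
 [ 3.92297897e-01  8.78246649e-01  2.73468798e-01  2.50304146e-01]
 [-1.50760411e-04 -2.97239578e-01  9.54802917e-01  3.93567927e-01]
 [ 0.00000000e+00  0.00000000e+00  0.00000000e+00  1.00000000e+00]] [[324.07795949   0.         281.26048448]
 [  0.         324.07795949 211.08368168]
 [  0.           0.           1.        ]]
234300
(array([24861, 24714,  1993,   525,  2560,  1931,   545,   550,   707,
        1344,  2674,  1832,   401,   425,   521,    94,    47,    44,
          48]), array([0.   , 0.004, 0.008, 0.012, 0.016, 0.02 , 0.024, 0.028, 0.032,
       0.036, 0.04 , 0.044, 0.048, 0.052, 0.056, 0.06 , 0.064, 0.068,
       0.072, 0.076]))
((0.6288787126541138, 0.23659619688987732), (0.044111743569374084, 0.14973010122776031), 21.238964080810547)
scanner 0.86 [342.3, 151.9] [0.6299 0.2352 0.005 ]
scanner_grip 0.74 [340.5, 150.0] [0.6227 0.2371 0.025 ]
scanner_beam 0.93 [351.7, 89.3] [0.6064 0.3001 0.019 ]
```

View pics/w1.png

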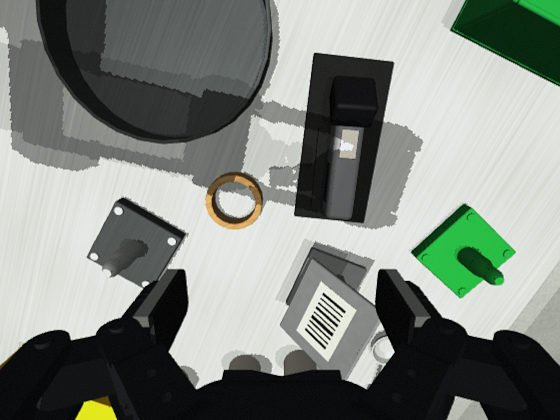

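```bash
cat > an1.py <<'E'
from h import *
Z=np.load('/tmp/w1.npz');M=dict(mtx=Z['K'],world_from_camera=Z['T']);d=Z['d']
P=cloud('wrist',d,M);q=P[d>0]
yaw=1.941
c0=np.array([.629,.2366]);ax=np.array([np.cos(yaw),np.sin(yaw)])
s=(q[:,2]>.03)&(abs(q[:,0]-.629)<.08)&(abs(q[:,1]-.24)<.09)
g=q[s];l=(g[:,:2]-c0)@ax;t=(g[:,:2]-c0)@np.array([-ax[1],ax[0]])
for a in np.arange(-.08,.09,.01):
    k=(l>a)&(l<a+.01)
    if k.sum(): print(a.round(3),k.sum(),np.percentile(t[k],[3,97]).round(4),t[k].mean().round(4),np.percentile(g[k,2],[5,50,95]).round(4))
k=(l>-.07)&(l<.02)&(g[:,2]>.036);print('handle rect',cv2.minAreaRect(g[k][:,:2].astype(np.float32)))
# label plane
s=(q[:,0]>.62)&(q[:,0]<.76)&(q[:,1]>-.01)&(q[:,1]<.14)&(q[:,2]>.062)&(q[:,2]<.115);g=q[s];print(len(g))
rng=np.random.default_rng(0);best=None
for _ in range(400):
    tt=g[rng.choice(len(g),3,False)];n=np.cross(tt[1]-tt[0],tt[2]-tt[0]);n/=np.linalg.norm(n)+1e-12
    if n[2]<0:n=-n
    if abs(n[2]-.707)>.12 or n[0]>0: continue
    k=abs((g-tt[0])@n)<.002
    if best is None or k.sum()>best.sum(): best=k
h=g[best];m=h.mean(0);n=np.linalg.svd(h-m)[2][2];n*=np.sign(n[2]);print(n,'yaw',np.arctan2(-n[1],-n[0]),m,h.min(0),h.max(0))
u,v=327,311;print(P[v,u])
# gauge plate
s=(q[:,2]>.012)&(q[:,2]<.028)&(abs(q[:,0]-.4375)<.07)&(abs(q[:,1]-.03)<.07)
print('plate',cv2.minAreaRect(q[s][:,:2].astype(np.float32)), np.median(q[s][:,2]))
s=(q[:,2]>.066)&(q[:,2]<.095)&(abs(q[:,0]-.4375)<.05)&(abs(q[:,1]-.03)<.05)
print('pin top',q[s].mean(0),q[s].min(0),q[s].max(0),s.sum())
s=(q[:,2]>.003)&(q[:,2]<.008)&(abs(q[:,0]-.625)<.1)&(abs(q[:,1]-.245)<.12)
s=(d>0)&(P[...,2]>.003)&(P[...,2]<.008)&(abs(P[...,0]-.625)<.1)&(abs(P[...,1]-.245)<.12)&(Z['im'].mean(-1)<60)
print('rest',cv2.minAreaRect(P[s][:,:2].astype(np.float32)))
print('bench z',np.median(q[(q[:,2]<.01)][:,2]))
for n,z in [('label',.088),('gauge',0.)]:
    for r in spot_point(n,'wrist')[:3]: print(n,r['score'],r['position'],pix('wrist',*r['position'],z,M).round(4))
E
python3 an1.py
```

```text
-0.08 80 [-0.0094  0.0171] 0.0032 [0.0373 0.0396 0.0412]
-0.07 234 [-0.0108  0.0192] 0.0046 [0.0356 0.0405 0.0418]
-0.06 246 [-0.0109  0.019 ] 0.0048 [0.0359 0.0403 0.0418]
-0.05 507 [-0.0099  0.0283] 0.0122 [0.038  0.2668 0.3198]
-0.04 3148 [-0.001   0.0286] 0.0141 [0.0408 0.3176 0.3223]
-0.03 12040 [0.0082 0.0867] 0.0478 [0.2756 0.3283 0.3377]
-0.02 11062 [-0.0002  0.0898] 0.0328 [0.3079 0.3308 0.3443]
-0.01 269 [-0.0125  0.0172] 0.003 [0.0355 0.0407 0.0439]
-0.0 272 [-0.0127  0.0168] 0.0029 [0.0359 0.0423 0.0443]
0.01 293 [-0.0132  0.0164] 0.0023 [0.0363 0.0425 0.0444]
0.02 296 [-0.0141  0.016 ] 0.0018 [0.037 0.041 0.044]
0.03 419 [-0.0194  0.0213] 0.0011 [0.0424 0.0472 0.0523]
0.04 489 [-0.0195  0.0217] 0.0022 [0.0468 0.057  0.06  ]
0.05 478 [-0.0195  0.0214] 0.002 [0.0465 0.0546 0.0593]
0.06 436 [-0.02    0.0209] 0.0011 [0.0391 0.0447 0.0496]
0.07 329 [-0.0203  0.0199] 0.0004 [0.0314 0.0358 0.0397]
handle rect ((0.6007069945335388, 0.20000487565994263), (0.10621751099824905, 0.09042947739362717), 19.51875114440918)
5295
[-0.70365602 -0.00783815  0.71049755] yaw 0.011138720236367488 [0.67880656 0.06862979 0.09033332] [0.64920097 0.01494824 0.06201263] [0.70642086 0.11552251 0.11499711]
[0.6728297  0.07714227 0.08782313]
plate ((0.43879541754722595, 0.025781244039535522), (0.09102147817611694, 0.0901184007525444), 79.8904800415039) 0.01987293889184044
pin top [0.44048243 0.02924795 0.07823586] [0.43106635 0.018925   0.066011  ] [0.4475296  0.0347848  0.08602178] 307
rest ((0.58929044008255, 0.23225733637809753), (0.1610429733991623, 0.18816474080085754), 17.072101593017578)
bench z 0.00012017574940315079
label 0.69 [319.1, 321.4] [0.6705 0.0618 0.088 ]
gauge 0.93 [459.7, 250.3] [0.8309 0.1802 0.    ]
gauge 0.8 [140.6, 241.6] [0.4396 0.0267 0.    ]
```

Wrist picture: the scanner runs from its black head (353,97) to the tail (340,218). The label is at (327,310), the steel gauge at (135,240), and the green look-alike at (465,250) gets left alone. The grey gauge is the right one because it's the only steel-coloured one. Now I'll pick up the scanner.

>>> jog_arm --targets '[[0.0854,[0.052,0.054,0],-0.06],[0.0854,[0,0,-0.04],0],[0.0854,[0,0,-0.05],0],[0.0854,[0,0,-0.05],0],[0.0854,[0,0,-0.04],0],[0.0854,[0,0,-0.03],0],[0.0854,[0,0,-0.024],0],[0.0854,[0,0,0],0]]' --force 50

```text
clock: 5.08
position: [0.617, 0.2239, 0.0323]
ee_rot: [-0.576, 0.578, -0.41, 0.407]
contact_force: [0.2, 0.4, 0.6]
width: 0.0856
```

```bash
python3 look.py w2; python3 - <<'E'
from h import *
for u,v in [(330,259),(385.4,230.7),(404.3,254.3),(348.1,285)]: print(pix('scene',u,v,.005).round(4))
im,d=get_image('side');save(im[200:330,140:300],'s2');print(manip.get_state()['position'])
E
```

```text
[0.6131 0.1427 0.005 ]
[0.557  0.3242 0.005 ]
[0.6401 0.3491 0.005 ]
[0.6969 0.169  0.005 ]
[0.61905682 0.22464832 0.03491929]
```

View pics/w2.png

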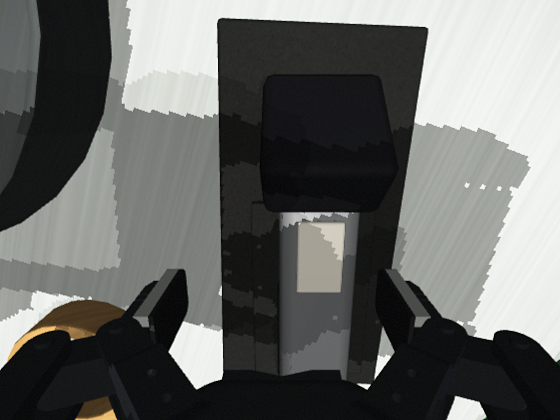

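The wrist view shows the scanner between the open fingers, with the head at (325,140) and the handle at (318,300). The first row got clipped, so I'll move the missing ~14 mm along the handle and then close.

>>> jog_arm --targets '[[0.0854,[0.008,0.0115,0],0],[0.0854,[0,0,0],0],[0.0,[0,0,0],0],[0.0,[0,0,0],0],[0.0,[0,0,0],0],[0.0,[0,0,0],0],[0.0,[0,0,0],0],[0.0,[0,0,0],0],[0.0,[0,0,0],0]]' --force 60

```text
clock: 6.3
position: [0.6268, 0.2365, 0.0348]
ee_rot: [0.578, -0.577, 0.408, -0.408]
contact_force: [1.1, 1.4, 3.3]
width: 0.0311
```

>>> jog_arm --targets '[[0.0,[0,0,0.02],0],[0.0,[0,0,0.04],0],[0.0,[0,0,0.05],0],[0.0,[0,0,0.05],0],[0.0,[0,0,0],0],[0.0,[0,0,0],0]]' --force 60

```text
clock: 7.05
position: [0.6252, 0.2362, 0.1927]
ee_rot: [-0.577, 0.578, -0.409, 0.407]
contact_force: [-0.6, 0.1, -2.3]
width: 0.0311
```

```bash
python3 - <<'E'
from h import *
from scipy.spatial.transform import Rotation as R
s=manip.get_state();print(s['position'],s['ee_rot'],s['width'],s['qpos'])
q=s['ee_rot'];print(R.from_quat(q[[1,2,3,0]]).as_matrix().round(3))
im,d=get_image('side');save(cv2.resize(im[120:330,100:380],None,fx=2.5,fy=2.5),'s3')
E
python3 look.py w3
```

```text
[0.62516894 0.23621746 0.19273123] [-0.5765127   0.57826697 -0.40892615  0.40745531] 0.0310534087300483 [ 2.57232067e-01  4.48855617e-01  1.37497287e+00 -1.47359835e-06
  1.32100170e+00 -8.28020170e-02]
[[ 0.334 -0.003  0.943]
 [-0.943 -0.001  0.334]
 [-0.    -1.    -0.003]]
```

View pics/s3.png

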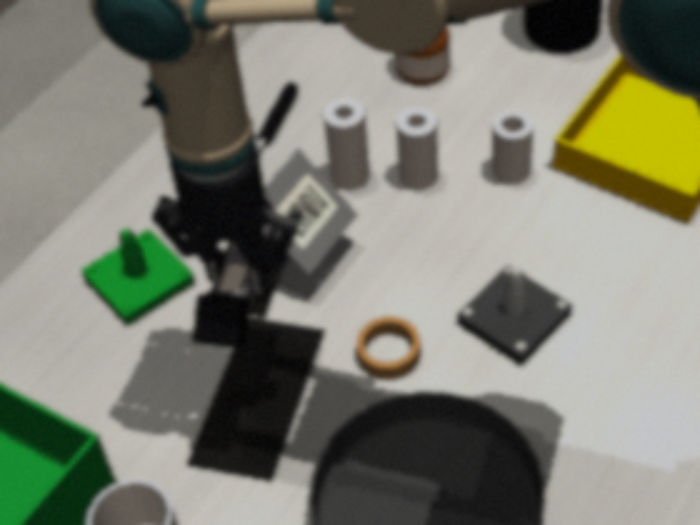

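View pics/w3.png

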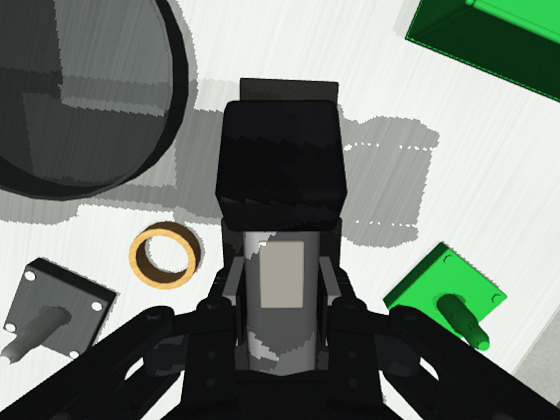

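>>> jog_arm --targets '[[0,[-0.012,-0.018,0],-0.17],[0,[-0.012,-0.018,0],-0.17],[0,[-0.012,-0.018,0],-0.17],[0,[-0.01,-0.017,0],-0.17],[0,[-0.01,-0.017,0],-0.17],[0,[-0.01,-0.017,0],-0.17],[0,[-0.01,-0.017,0],-0.17],[0,[-0.008,-0.017,0],-0.17],[0,[-0.004,-0.016,0],-0.17],[0,[-0.004,-0.016,0],-0.17]]'

```text
clock: 8.4
position: [0.533, 0.065, 0.1924]
ee_rot: [0.071, -0.074, 0.703, -0.703]
contact_force: [1.3, 0.7, -2.5]
width: 0.031
```

>>> jog_arm --targets '[[0,[0,0,-0.008],-0.1],[0,[0,0,-0.01],-0.09],[0,[0,0,0],0],[0,[0,0,0],0]]'

```text
clock: 8.9
position: [0.5341, 0.0655, 0.1757]
ee_rot: [-0.007, 0.008, -0.707, 0.707]
contact_force: [0.1, -0.1, -0.8]
width: 0.0308
```

```bash
python3 - <<'E'
from h import *
from scipy.spatial.transform import Rotation as R
s=manip.get_state();print(s['clock'],s['position'],s['width'])
q=s['ee_rot'];m=R.from_quat(q[[1,2,3,0]]).as_matrix();print('jaw yaw',np.arctan2(m[1,2],m[0,2]))
im,d=get_image('side');save(cv2.resize(im[100:310,100:380],None,fx=2.5,fy=2.5),'s4')
for n in ['scanner','scanner_beam','label']: print(n,spot_point(n,'side')[:2])
im,d=get_image('scene');save(cv2.resize(im[150:350,200:440],None,fx=2.5,fy=2.5),'c4')
for n in ['scanner','scanner_beam','label']: print(n,spot_point(n,'scene')[:2])
E
python3 look.py w4
```

```text
8.9 [0.53407054 0.06553538 0.17566485] 0.030805939938098402
jaw yaw -1.5486650272757871
scanner [{'position': [265.0, 208.9], 'score': 0.65}]
scanner_beam [{'position': [223.6, 202.5], 'score': 0.72}, {'position': [238.0, 194.5], 'score': 0.68}]
label [{'position': [223.2, 204.3], 'score': 0.7}]
scanner [{'position': [298.5, 210.5], 'score': 0.82}]
scanner_beam [{'position': [306.4, 231.7], 'score': 0.92}]
label [{'position': [309.6, 272.1], 'score': 0.84}, {'position': [367.4, 255.2], 'score': 0.74}]
```

View pics/s4.png

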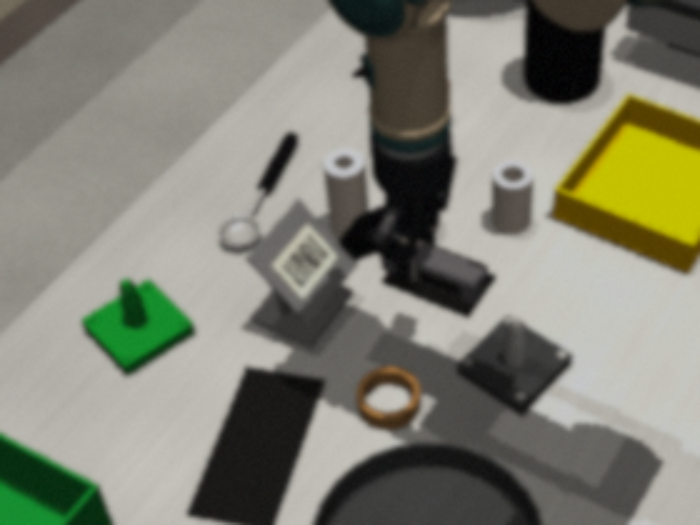

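View pics/w4.png

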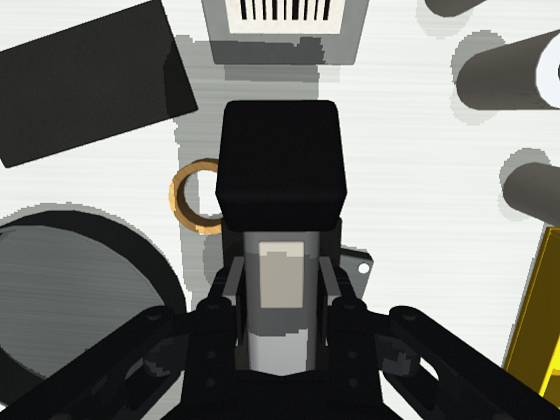

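View pics/c4.png

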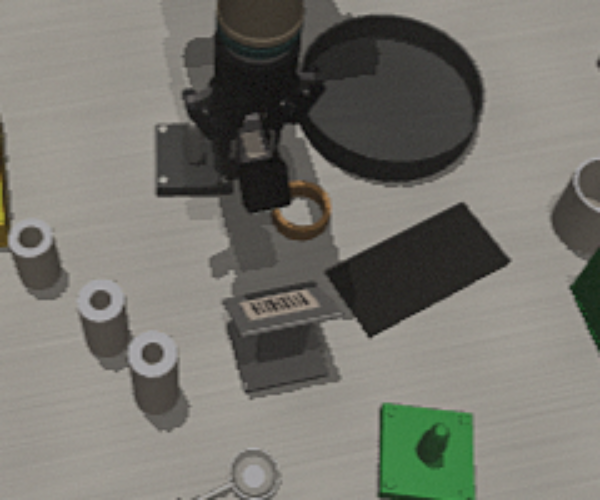

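```bash
python3 - <<'E'
from h import *
Z=np.load('/tmp/w4.npz');M=dict(mtx=Z['K'],world_from_camera=Z['T']);d=Z['d'];P=cloud('wrist',d,M);im=Z['im'].astype(int)
for r in [2,10,20,40,55]:
    row=im[r,200:380]; w_=np.where(row.min(-1)>190)[0]+200
    g=np.where((d[r,200:380]<.33))[0]+200
    for nm,a in [('near',g)]:
        if len(a): print(r,nm,a[0],a[-1],P[r,a[0]+3].round(4),P[r,a[-1]-3].round(4),((P[r,a[0]+3]+P[r,a[-1]-3])/2).round(4))
    print(im[r,200:380:6].mean(-1).astype(int))
# scanner centreline: head top in wrist
s=(d>0)&(P[...,2]>.155)&(P[...,2]<.215)
g=P[100:230,200:360][s[100:230,200:360]];print(g.min(0),g.max(0))
for r in [120,150,180]:
    a=np.where(d[r,200:380]<.25)[0]+200;print(r,a[0],a[-1],P[r,a[0]+1].round(4),P[r,a[-1]-1].round(4))
E
```

```text
2 near 200 379 [0.6704 0.1131 0.0814] [ 6.954e-01 -9.700e-03  5.000e-04] [0.6829 0.0517 0.0409]
[236 142 142 141 142 233 235  19 237 127 238 248  51 241   0 240  20 238
 217 234 233  16 238 238 214 139 141 139 152 240]
10 near 200 379 [0.667  0.1139 0.0786] [ 0.6902 -0.0107 -0.0012] [0.6786 0.0516 0.0387]
[235 145 142 143 140 239 234  12 238  53 237 224 118 244   0 242  17 242
 243 228 236  20 236 236 131 137 140 137 241 237]
20 near 200 379 [6.796e-01 1.313e-01 4.000e-04] [ 0.683  -0.0115 -0.0014] [ 6.813e-01  5.990e-02 -5.000e-04]
[239 118 143 143 144 237 241 226 239 225 239 229 222 239 202 236 201 235
 237 194 237 184 238 238 134 138 137 134 239 239]
40 near 200 379 [6.648e-01 1.321e-01 1.000e-04] [ 0.6681 -0.0132 -0.0015] [ 0.6665  0.0595 -0.0007]
[224 225 121 122 120 119 120 144 144 147 146 144 142 143 143 143 142  78
  76  77  93 139 139 139 139 138 140 243 242 242]
55 near 200 379 [ 0.6535  0.1329 -0.0007] [ 0.6563 -0.0138  0.0007] [0.6549 0.0595 0.    ]
[159 158  99  77  78  78  79  78  76  79  79  78  80  78  78  78  80  78
  78  76  78 138 141 140 138 136 178 240 240 240]
[0.5656215  0.04264139 0.17006935] [0.6142808  0.08760572 0.20328197]
120 223 338 [0.6063 0.0867 0.1764] [0.6072 0.0448 0.178 ]
150 220 342 [0.5966 0.0861 0.1881] [0.5974 0.0443 0.1876]
180 217 345 [0.5876 0.086  0.1959] [0.5886 0.0442 0.1967]
```

```bash
python3 - <<'E'
from h import *
Z=np.load('/tmp/w4.npz');M=dict(mtx=Z['K'],world_from_camera=Z['T']);d=Z['d'];P=cloud('wrist',d,M);im=Z['im'].astype(int)
m=(d>0)&(P[...,2]>.05)&(P[...,2]<.1)&(P[...,0]>.63)&(P[...,0]<.72)&(P[...,1]>0)&(P[...,1]<.14)
m[80:]=False
for r in [2,10,20,40,55]:
    a=np.where(m[r])[0]
    if len(a): print('plate',r,a[0],a[-1],P[r,a[0]].round(4),P[r,a[-1]].round(4),((P[r,a[0]]+P[r,a[-1]])/2).round(4))
    b=np.where(m[r]&(im[r].min(-1)>200))[0]
    if len(b): print('paper',r,b[0],b[-1],((P[r,b[0]]+P[r,b[-1]])/2).round(4))
E
```

```text
plate 2 202 368 [0.6703 0.1136 0.0817] [0.6723 0.0154 0.082 ] [0.6713 0.0645 0.0819]
paper 2 226 344 [0.6708 0.0644 0.0836]
plate 10 203 366 [0.667  0.1139 0.0786] [0.6689 0.0155 0.0791] [0.6679 0.0647 0.0789]
paper 10 227 342 [0.6673 0.0647 0.0812]
plate 20 205 364 [0.6629 0.1141 0.0731] [0.6648 0.015  0.074 ] [0.6638 0.0646 0.0735]
paper 20 229 341 [0.6632 0.0643 0.0763]
plate 40 209 359 [0.6536 0.1143 0.0626] [0.6551 0.0154 0.0659] [0.6543 0.0649 0.0643]
plate 55 213 356 [0.6453 0.1131 0.0573] [0.6474 0.0147 0.057 ] [0.6464 0.0639 0.0572]
```

The head centre (y 0.065) and label centre (y 0.0645) line up, with a distance of about 0.10 m. I'll hold still here.

>>> jog_arm --targets '[[0,[0,0,0],0],[0,[0,0,0],0],[0,[0,0,0],0],[0,[0,0,0],0],[0,[0,0,0],0],[0,[0,0,0],0],[0,[0,0,0],0],[0,[0,0,0],0],[0,[0,0,0],0],[0,[0,0,0],0]]'

```text
clock: 10.6
position: [0.5344, 0.0655, 0.1763]
ee_rot: [-0.007, 0.007, -0.707, 0.707]
contact_force: [0.4, -0.0, -2.6]
width: 0.031
```

>>> jog_arm --targets '[[0,[0,0,0],0],[0,[0,0,0],0],[0,[0,0,0],0],[0,[0,0,0],0]]'

```text
clock: 11.1
position: [0.5344, 0.0655, 0.1763]
ee_rot: [-0.007, 0.007, -0.707, 0.707]
contact_force: [-0.3, -0.2, -1.8]
width: 0.0311
```

>>> jog_arm --targets '[[0,[0,0.01,0.02],0.17],[0,[0.005,0.018,0],0.17],[0,[0.005,0.018,0],0.17],[0,[0.01,0.018,0],0.17],[0,[0.01,0.018,0],0.17],[0,[0.012,0.018,0],0.17],[0,[0.012,0.018,0],0.17],[0,[0.012,0.018,0],0.17],[0,[0.012,0.018,0],0.17],[0,[0.0126,0.0185,0],0.17]]'

```text
clock: 12.35
position: [0.6253, 0.2386, 0.1961]
ee_rot: [-0.537, 0.537, -0.46, 0.46]
contact_force: [0.7, 0.1, -1.3]
width: 0.0309
```

>>> jog_arm --targets '[[0,[0,0.007,0],0.15],[0,[0,0,0],0],[0,[0,0,-0.05],0],[0,[0,0,-0.05],0],[0,[0,0,-0.03],0],[0,[0,0,-0.018],0],[0,[0,0,0],0],[0,[0,0,0],0]]'

```text
clock: 13.35
position: [0.6262, 0.2452, 0.0499]
ee_rot: [0.57, -0.568, 0.419, -0.421]
contact_force: [0.2, 0.3, -1.6]
width: 0.0308
```

```bash
python3 - <<'E'
from h import *
from scipy.spatial.transform import Rotation as R
s=manip.get_state();print(s['clock'],s['position'],s['width'],s['contact_force'])
q=s['ee_rot'];m=R.from_quat(q[[1,2,3,0]]).as_matrix();print('jaw yaw',np.arctan2(m[1,2],m[0,2]))
E
python3 look.py w5
```

```text
13.35 [0.62623368 0.24520598 0.04987905] 0.03080187906085612 [ 0.16915316  0.26167158 -1.63654794]
jaw yaw 0.2992781698288517
```

View pics/w5.png

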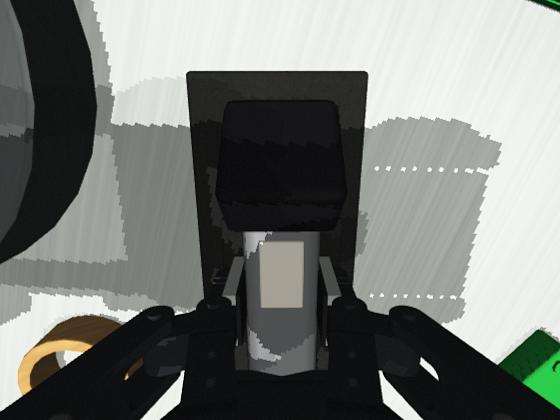

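The wrist view shows the scanner aligned with the rest: head (282,160), rest edges 190–367. I'll lower it the remaining 15 mm, release and lift.

>>> jog_arm --targets '[[0,[0,0,-0.01],0],[0,[0,0,-0.0045],0],[0,[0,0,0],0],[0.06,[0,0,0],0],[0.0854,[0,0,0],0],[0.0854,[0,0,0],0],[0.0854,[0,0,0],0],[0.0854,[0,0,0.03],0],[0.0854,[0,0,0.05],0],[0.0854,[0,0,0.05],0]]'

```text
clock: 14.65
position: [0.6248, 0.2449, 0.1647]
ee_rot: [-0.569, 0.569, -0.42, 0.42]
contact_force: [0.4, 0.4, 0.1]
width: 0.0858
```

>>> jog_arm --targets '[[0.0854,[-0.01,-0.04,0.05],-0.15],[0.0854,[-0.02,-0.05,0.02],-0.15],[0.0854,[-0.02,-0.05,0],-0.15],[0.0854,[-0.02,-0.05,0],-0.15],[0.0854,[-0.02,-0.04,0],-0.15],[0.0854,[-0.02,-0.03,0],-0.15],[0.0854,[0,0,0],0]]'

```text
clock: 15.52
position: [0.514, -0.0153, 0.2322]
ee_rot: [-0.329, 0.329, -0.626, 0.626]
contact_force: [0.3, -0.2, 0.1]
width: 0.0852
```

```bash
python3 look.py w6; python3 - <<'E'
from h import *
s=manip.get_state();print(s['clock'],s['position'],s['ee_rot'])
im,d=get_image('scene');save(cv2.resize(im[150:350,120:420],None,fx=2.5,fy=2.5),'c6')
E
```

```text
15.575 [ 0.51505149 -0.01418804  0.23232402] [-0.32985995  0.32928375 -0.62554497  0.62566614]
```

View pics/w6.png

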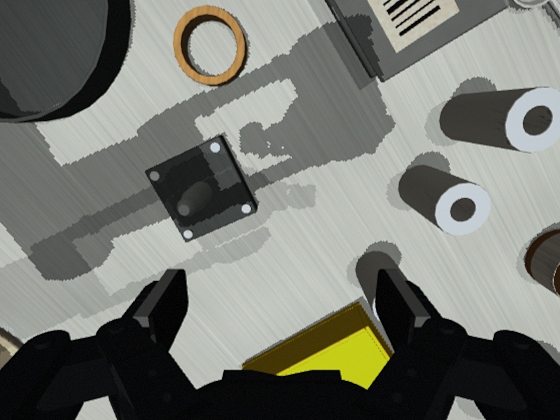

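View pics/c6.png

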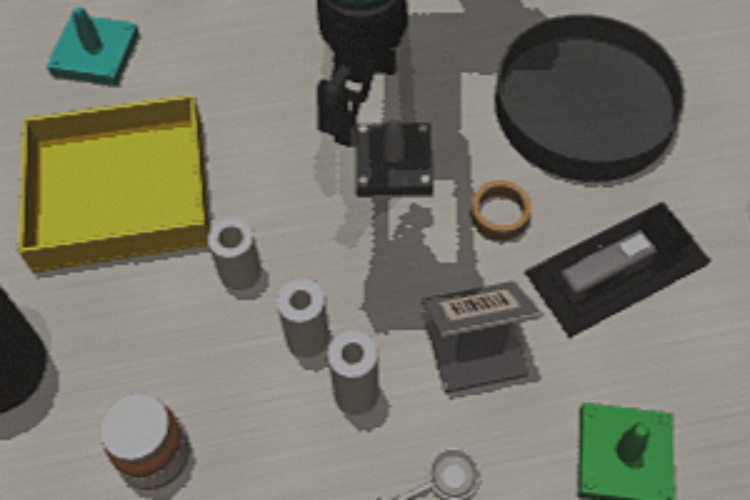

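The scanner is back on the middle of its rest. The wrist view shows the gauge screws at (155,176), (215,147), (247,209) and (188,235), plus sleeve rims at (533,119) for the 108 and (463,209) for the 94. I'll compute the centres.

```bash
cat > an6.py <<'E'
from h import *
import sys
Z=np.load('/tmp/%s.npz'%sys.argv[1]);M=dict(mtx=Z['K'],world_from_camera=Z['T']);d=Z['d'];P=cloud('wrist',d,M)
def top(x,y,z0,z1,r=.04):
    s=(d>0)&(P[...,2]>z0)&(P[...,2]<z1)&(abs(P[...,0]-x)<r)&(abs(P[...,1]-y)<r)
    q=P[s]
    if len(q)<20: return None
    (c,rad)=cv2.minEnclosingCircle(q[:,:2].astype(np.float32));return np.round(c,4),round(rad,4),len(q),q[:,2].mean().round(4)
print('108',top(.7085,-.066,.104,.113));print('94',top(.6375,-.1055,.09,.099));print('80',top(.5445,-.168,.076,.084))
s=(d>0)&(P[...,2]>.015)&(P[...,2]<.0225)&(abs(P[...,0]-.4375)<.065)&(abs(P[...,1]-.03)<.065)
print('plate',cv2.minAreaRect(P[s][:,:2].astype(np.float32)))
for z0,z1 in [(.05,.06),(.064,.076),(.078,.09)]:print('pin',z0,top(.4375,.03,z0,z1))
if len(sys.argv)>2:
    L=[pix('wrist',u,v,.02,M) for u,v in [(155,176),(215,147),(247,209),(188,235)]];print(np.round(L,4),np.mean(L,0))
E
python3 an6.py w6 1; python3 - <<'E'
from h import *
for n in ['gauge','s108_a','s94_a','s80_a']:
  for r in spot_point(n,'wrist')[:3]: print(n,r['score'],r['position'],pix('wrist',*r['position'],0.).round(4))
E
```

```text
108 (array([ 0.7087, -0.0686]), 0.0243, 2552, np.float64(0.1074))
94 (array([ 0.638 , -0.1086]), 0.0244, 1983, np.float64(0.0935))
80 (array([ 0.5292, -0.1627]), 0.0155, 87, np.float64(0.0789))
plate ((0.438251256942749, 0.024926938116550446), (0.09010133147239685, 0.09034226089715958), 79.72938537597656)
pin 0.05 (array([0.4387, 0.0251]), 0.0119, 169, np.float64(0.056))
pin 0.064 (array([0.4389, 0.0251]), 0.0088, 90, np.float64(0.0699))
pin 0.078 (array([0.4386, 0.0252]), 0.0085, 248, np.float64(0.0826))
[[ 0.4092  0.0664  0.02  ]
 [ 0.48    0.0543  0.02  ]
 [ 0.4675 -0.018   0.02  ]
 [ 0.3952 -0.0051  0.02  ]] [0.43797466 0.02440598 0.02      ]
gauge 0.63 [207.1, 187.8] [0.442 0.026 0.   ]
s108_a 0.58 [461.9, 117.9] [ 0.7123 -0.0663  0.    ]
s94_a 0.73 [415.8, 184.9] [ 0.6384 -0.1035  0.    ]
s80_a 0.9 [375.2, 267.1] [ 0.55   -0.1674  0.    ]
```

>>> jog_arm --targets '[[0.0854,[0.045,-0.013,0],-0.15],[0.0854,[0.05,-0.013,0],-0.15],[0.0854,[0.05,-0.014,0],-0.16],[0.0854,[0.0486,-0.013,0],0],[0.0854,[0,0,0],0],[0.0854,[0,0,0],0]]'

```text
clock: 16.58
position: [0.7085, -0.0656, 0.231]
ee_rot: [0.178, -0.18, 0.684, -0.684]
contact_force: [0.0, -0.5, 0.1]
width: 0.0855
```

```bash
python3 look.py w7;python3 an6.py w7;  python3 - <<'E'
from h import *
s=manip.get_state();print(s['clock'],s['position'],s['ee_rot'])
E
```

```text
108 (array([ 0.7095, -0.0684]), 0.0239, 2133, np.float64(0.1077))
94 (array([ 0.6384, -0.1089]), 0.0243, 1581, np.float64(0.0936))
80 (array([ 0.5503, -0.1676]), 0.0227, 499, np.float64(0.0794))
plate ((0.4477728605270386, 0.047842297703027725), (0.041488707065582275, 0.08113455772399902), 79.21485900878906)
pin 0.05 None
pin 0.064 None
pin 0.078 None
16.625 [ 0.70815735 -0.06562357  0.23170008] [ 0.17850427 -0.17948039  0.68434443 -0.68380971]
```

View pics/w7.png

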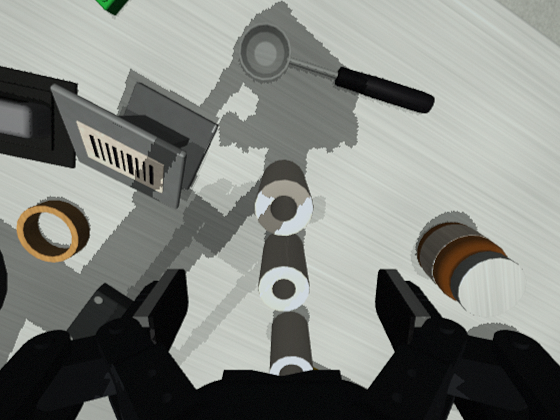

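Here the sleeve rims sit at (283,207) for the 108, (283,288) for the 94 and (292,370) for the 80, and the jaw axis is square to their line. I'll take the tallest, at (283,207), which measured 108 mm.

>>> jog_arm --targets '[[0.0854,[0.0008,-0.0022,-0.04],0],[0.0854,[0,0,-0.05],0],[0.0854,[0,0,-0.04],0],[0.0854,[0,0,-0.0317],0],[0.0854,[0,0,0],0],[0.0,[0,0,0],0],[0.0,[0,0,0],0],[0.0,[0,0,0],0],[0.0,[0,0,0],0],[0.0,[0,0,0],0]]' --force 40

```text
clock: 17.88
position: [0.7108, -0.0685, 0.0731]
ee_rot: [-0.18, 0.177, -0.684, 0.685]
contact_force: [-1.0, 0.6, 5.9]
width: 0.0475
```

```bash
python3 look.py w8;  python3 - <<'E'
from h import *
s=manip.get_state();print(s['clock'],s['position'],s['width'],s['contact_force'])
E
```

```text
17.925 [ 0.71075173 -0.068552    0.0730697 ] 0.047989916012566455 [-1.1040048   1.39596933  6.18429729]
```

View pics/w8.png

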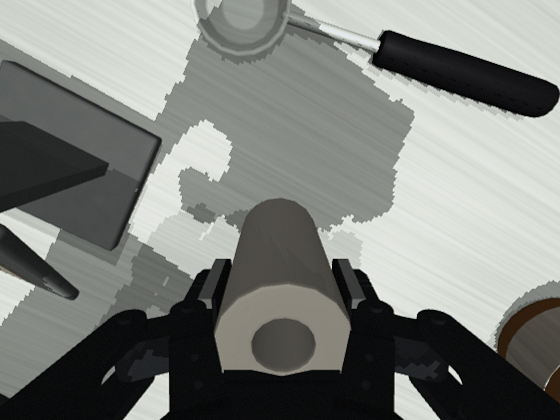

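The wrist view shows the sleeve held, with its rim at (283,335) and the bore visible. I'll measure where its axis sits relative to the TCP.

```bash
cat > rim.py <<'E'
from h import *
import sys
from scipy.optimize import least_squares
n,L=sys.argv[1],float(sys.argv[2])
s=manip.get_state();t=s['position']
Z=np.load('/tmp/%s.npz'%n);M=dict(mtx=Z['K'],world_from_camera=Z['T']);d=Z['d'];P=cloud('wrist',d,M)
m=(d>0)&(np.hypot(P[...,0]-t[0],P[...,1]-t[1])<.05)
h=P[m][:,2];
m[:200]=False; m[375:]=False; m[:,:200]=False; m[:,365:]=False
hist,e=np.histogram(P[m][:,2],bins=np.arange(t[2]-.02,t[2]+.08,.002));k=np.argmax(hist*(e[:-1]>t[2]+.01));z=e[k]+.001
q=P[m&(abs(P[...,2]-z)<.003)]; zt=np.median(q[:,2]);q=q[abs(q[:,2]-zt)<.002]
print('rim z',zt,'rel tcp',zt-t[2],len(q))
c,r=cv2.minEnclosingCircle(q[:,:2].astype(np.float32));print('enclosing',np.round(c,4),r,'rel',np.round(np.array(c)-t[:2],4))
# bore: dark ellipse pixels inside rim -> fit edges inner
mm=np.zeros(d.shape,np.uint8);mm[m&(abs(P[...,2]-zt)<.002)]=255
cs,hi=cv2.findContours(mm,cv2.RETR_CCOMP,cv2.CHAIN_APPROX_NONE)
for cc,h_ in zip(cs,hi[0]):
    if h_[3]>=0 and len(cc)>30:
        pts=np.array([pix('wrist',u,v,zt,M)[:2] for u,v in cc[:,0]])
        f=least_squares(lambda p:np.hypot(pts[:,0]-p[0],pts[:,1]-p[1])-p[2],[*t[:2],.012],loss='soft_l1',f_scale=.001);print('bore',f.x.round(4),'rel',(f.x[:2]-t[:2]).round(4))
    elif len(cc)>100:
        pts=np.array([pix('wrist',u,v,zt,M)[:2] for u,v in cc[:,0] if v<372])
        f=least_squares(lambda p:np.hypot(pts[:,0]-p[0],pts[:,1]-p[1])-p[2],[*t[:2],.024],loss='soft_l1',f_scale=.0005);print('outer',f.x.round(4),'rel',(f.x[:2]-t[:2]).round(4))
E
python3 rim.py w8 .108
```

```text
rim z 0.10802301922780204 rel tcp 0.034953323778887754 8097
enclosing [ 0.7171 -0.0669] 0.027384135872125626 rel [0.0063 0.0016]
outer [ 0.7136 -0.0689  0.0218] rel [ 0.0029 -0.0003]
bore [ 0.712  -0.0702  0.0102] rel [ 0.0013 -0.0016]
```

>>> jog_arm --targets '[[0,[0,0,0.03],0],[0,[0,0,0.05],0],[0,[0,0,0.05],0],[0,[-0.045,0.015,0],0],[0,[-0.05,0.018,0],0],[0,[-0.05,0.018,0],0],[0,[-0.05,0.018,0],0],[0,[-0.05,0.017,0],0],[0,[-0.0288,0.0081,0],0],[0,[0,0,0],0]]'

```text
clock: 19.18
position: [0.4335, 0.026, 0.201]
ee_rot: [-0.179, 0.179, -0.684, 0.684]
contact_force: [0.5, 0.0, -1.7]
width: 0.0474
```

>>> jog_arm --targets '[[0,[0,0,-0.02],0],[0,[0,0,-0.015],0],[0,[0,0,0],0],[0,[0,0,0],0]]'

```text
clock: 19.68
position: [0.4371, 0.0251, 0.166]
ee_rot: [-0.179, 0.178, -0.684, 0.684]
contact_force: [0.3, 0.6, -1.6]
width: 0.0475
```

```bash
python3 look.py w9; python3 rim.py w9 .108; python3 - <<'E'
from h import *
s=manip.get_state();print(s['clock'],s['position'],s['width'],s['contact_force'])
im,d=get_image('scene');save(cv2.resize(im[130:260,220:340],None,fx=5,fy=4.5),'c9')
im,d=get_image('side');save(cv2.resize(im[150:290,230:380],None,fx=5,fy=4.2),'s9')
E
```

```text
rim z 0.20096715735498924 rel tcp 0.034888489886841206 8097
enclosing [0.4436 0.027 ] 0.027448594570159912 rel [0.0066 0.0019]
outer [0.4401 0.0247 0.0217] rel [ 0.003  -0.0004]
bore [0.4385 0.0234 0.0101] rel [ 0.0014 -0.0017]
19.725 [0.43705959 0.02509782 0.16607867] 0.04759179135646247 [ 0.08430693  0.34204976 -1.15617472]
```

View pics/c9.png

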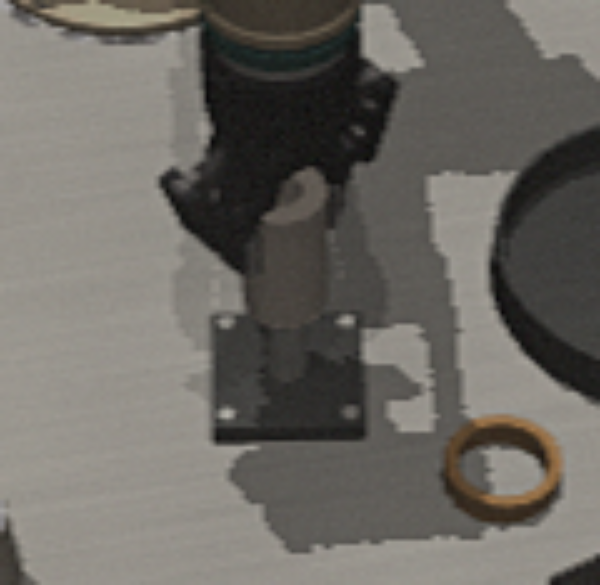

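View pics/s9.png

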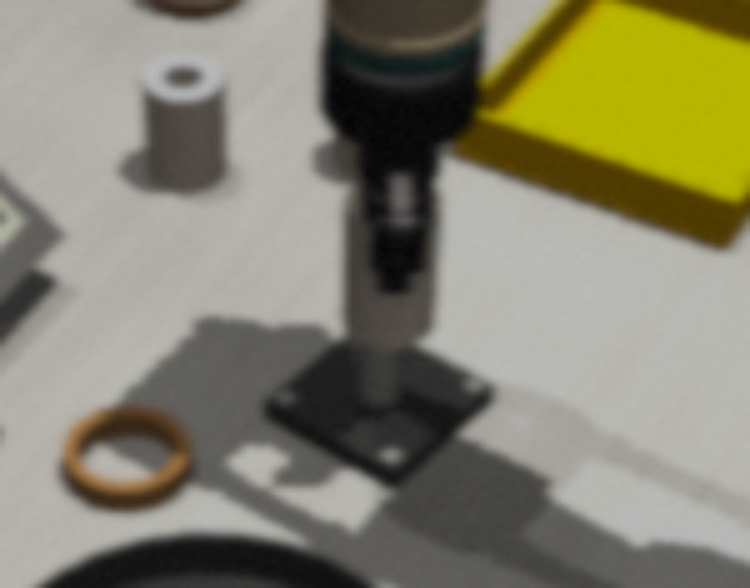

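```bash
cat > al.py <<'E'
from h import *
import sys
zs0,zs1=float(sys.argv[1]),float(sys.argv[2])  # band of sleeve
zp0,zp1=.026,.052
if len(sys.argv)>3: zp0,zp1=float(sys.argv[3]),float(sys.argv[4])
g=np.array([.437,.0255]);A=[];B=[]
for c in ['scene','side']:
    im,d=get_image(c);M=camera_model(c);P=cloud(c,d,M);T=np.array(M['world_from_camera'])
    f=T[:2,3]-g;f/=np.linalg.norm(f);r=np.array([-f[1],f[0]])
    res=[]
    for z0,z1,rad in [(zp0,zp1,.022),(zs0,zs1,.036)]:
        m=(d>0)&(P[...,2]>z0)&(P[...,2]<z1)&(np.hypot(P[...,0]-g[0],P[...,1]-g[1])<rad)
        # lateral extents row by row
        o=[]
        for v in np.where(m.any(1))[0]:
            u=np.where(m[v])[0]
            if len(u)<4: continue
            a=P[v,u[0],:2];b=P[v,u[-1],:2];o.append(((a-g)@r, (b-g)@r))
        o=np.array(o);res.append(np.median(o.mean(1)));print(c,z0,'n',len(o),'width',np.median(abs(o[:,1]-o[:,0])).round(4),'centre lateral',res[-1].round(4))
    A.append(r);B.append(res[0]-res[1])
print('shift sleeve by',np.linalg.solve(np.array(A),np.array(B)).round(4),B, manip.get_state()['position'])
E
python3 al.py .098 .112
```

```text
scene 0.026 n 5 width 0.0203 centre lateral 0.0046
scene 0.098 n 5 width 0.033 centre lateral 0.0032
side 0.026 n 7 width 0.0212 centre lateral 0.0003
side 0.098 n 6 width 0.0357 centre lateral 0.0034
shift sleeve by [0.0029 0.0009] [np.float64(0.0014059455479661842), np.float64(-0.0030218201998469816)] [0.43638581 0.02526102 0.16582157]
```

>>> jog_arm --targets '[[0,[0.0025,0.0005,0],0],[0,[0,0,-0.01],0],[0,[0,0,-0.008],0],[0,[0,0,0],0]]'

```text
clock: 20.42
position: [0.4381, 0.0258, 0.1464]
ee_rot: [0.178, -0.179, 0.684, -0.684]
contact_force: [0.5, -0.7, -0.6]
width: 0.0472
```

```bash
python3 - <<'E'
from h import *
s=manip.get_state();print(s['clock'],s['position'],s['contact_force'],s['moment'])
im,d=get_image('scene');save(cv2.resize(im[130:260,220:340],None,fx=5,fy=4.5,interpolation=cv2.INTER_CUBIC),'c10')
im,d=get_image('side');save(cv2.resize(im[150:290,230:380],None,fx=5,fy=4.2,interpolation=cv2.INTER_CUBIC),'s10')
E
```

```text
20.425 [0.43811158 0.02583672 0.14642113] [ 0.52111996 -0.65285192 -0.57390681] [-0.03822435 -0.05171091  0.03462524]
```

View pics/s10.png

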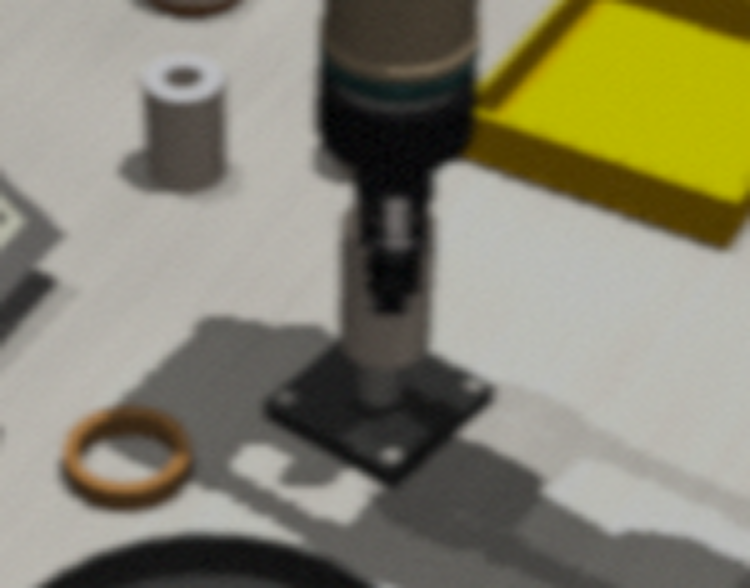

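View pics/c10.png

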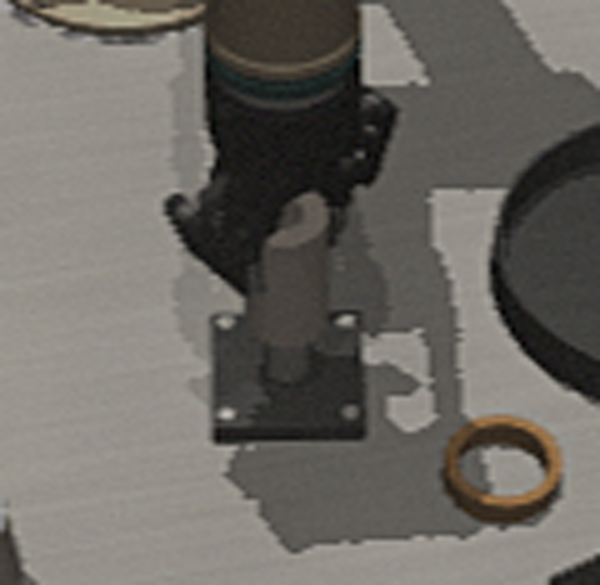

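>>> jog_arm --targets '[[0,[0.0005,0,-0.005],0],[0,[0,0,-0.004],0],[0,[0,0,0],0]]'

```text
clock: 20.9
position: [0.4385, 0.0259, 0.138]
ee_rot: [0.178, -0.179, 0.684, -0.684]
contact_force: [-0.2, 0.9, -1.6]
width: 0.0476
```

>>> jog_arm --targets '[[0,[0,0,-0.004],0],[0,[0,0,0],0]]'

```text
clock: 21.15
position: [0.4387, 0.0258, 0.1341]
ee_rot: [0.178, -0.179, 0.684, -0.684]
contact_force: [-1.0, -0.2, -1.0]
width: 0.0479
```

>>> jog_arm --targets '[[0,[0,0,-0.004],0],[0,[0,0,0],0]]'

```text
clock: 21.4
position: [0.4393, 0.0256, 0.1303]
ee_rot: [-0.179, 0.178, -0.684, 0.684]
contact_force: [1.2, 0.0, -0.6]
width: 0.0477
```

>>> jog_arm --targets '[[0,[0,0,-0.002],0],[0,[0,0,0],0]]'

```text
clock: 21.65
position: [0.4398, 0.0256, 0.1293]
ee_rot: [-0.179, 0.178, -0.684, 0.685]
contact_force: [-0.3, -0.4, 5.7]
width: 0.0475
```

>>> jog_arm --targets '[[0.055,[0,0,0],0],[0.07,[0,0,0],0],[0.0854,[0,0,0],0],[0.0854,[0,0,0],0],[0.0854,[0,0,0],0]]'

```text
clock: 22.28
position: [0.4389, 0.0259, 0.1283]
ee_rot: [0.179, -0.179, 0.684, -0.684]
contact_force: [-0.1, 0.1, 0.1]
width: 0.0855
```

```bash
python3 look.py w11; python3 - <<'E'
from h import *
s=manip.get_state();print(s['clock'],s['position'],s['contact_force'],s['width'])
im,d=get_image('scene');save(cv2.resize(im[130:260,220:340],None,fx=5,fy=4.5,interpolation=cv2.INTER_CUBIC),'c11')
im,d=get_image('side');save(cv2.resize(im[150:290,230:380],None,fx=5,fy=4.2,interpolation=cv2.INTER_CUBIC),'s11')
E
python3 rim.py w11 .108
```

```text
22.325 [0.43888694 0.02584016 0.12828069] [ 0.17614751 -0.74800176 -0.49530615] 0.08586681896704154
rim z 0.16472189926997602 rel tcp 0.03641672272883467 8368
enclosing [0.441  0.0236] 0.02392088621854782 rel [ 0.0021 -0.0022]
outer [0.4429 0.0248 0.022 ] rel [ 0.004 -0.001]
bore [0.4416 0.0239 0.0102] rel [ 0.0027 -0.002 ]
```

View pics/s11.png

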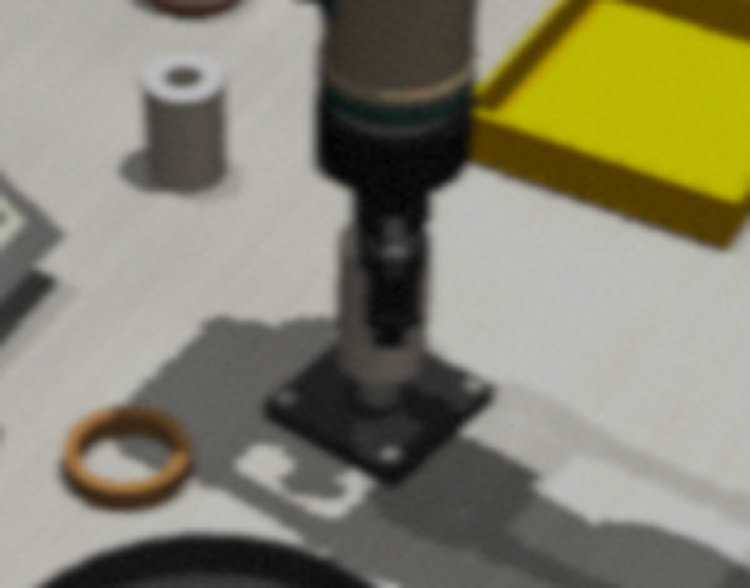

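View pics/c11.png

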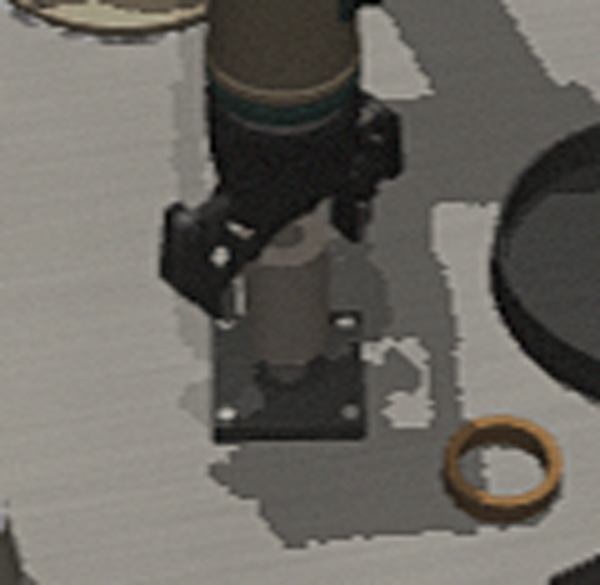

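View pics/w11.png

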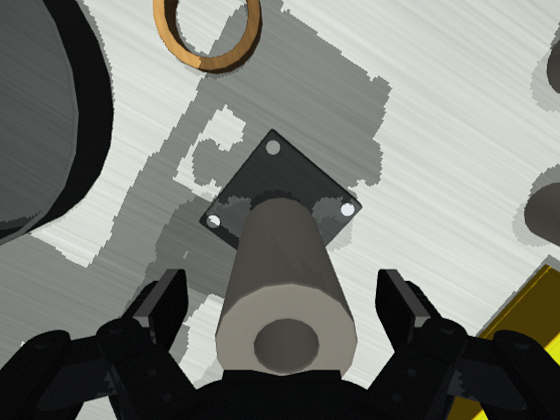

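The sleeve's rim is at z≈0.165, so its lower end is about 57 mm above the bench. It has stopped on the cone and stands upright, so the 108 is tight and goes in the pan. I'll re-grip and lift it.

>>> jog_arm --targets '[[0.0854,[0.001,-0.0004,0],0],[0.0854,[0,0,0],0],[0.0,[0,0,0],0],[0.0,[0,0,0],0],[0.0,[0,0,0],0],[0.0,[0,0,0],0],[0.0,[0,0,0],0],[0,[0,0,0.02],0],[0,[0,0,0.03],0],[0,[0,0,0.03],0]]' --force 40

```text
clock: 23.68
position: [0.4398, 0.0251, 0.2087]
ee_rot: [-0.178, 0.179, -0.684, 0.684]
contact_force: [0.9, -0.1, -1.5]
width: 0.048
```

>>> jog_arm --targets '[[0,[-0.015,0.04,0],0],[0,[-0.02,0.045,0],0],[0,[-0.02,0.045,0],0],[0,[-0.02,0.045,0],0],[0,[-0.02,0.044,0],0],[0,[0,0,-0.03],0],[0,[0,0,-0.04],0],[0,[0,0,0],0],[0,[0,0,0],0]]'

```text
clock: 24.8
position: [0.3459, 0.2446, 0.1392]
ee_rot: [-0.179, 0.178, -0.684, 0.684]
contact_force: [-0.0, -0.1, -1.7]
width: 0.0477
```

```bash
python3 look.py w12; python3 - <<'E'
from h import *
s=manip.get_state();print(s['clock'],s['position'],s['contact_force'],s['width'])
im,d=get_image('scene');save(cv2.resize(im[100:260,220:440],None,fx=3.5,fy=3.5,interpolation=cv2.INTER_CUBIC),'c12')
E
python3 rim.py w12 .108
```

```text
24.85 [0.34624492 0.24477436 0.1396026 ] [ 0.37746909 -0.15467699 -0.43790845] 0.047788123046302824
rim z 0.17509291455920112 rel tcp 0.03532925689795843 7972
enclosing [0.353  0.2467] 0.027138274163007736 rel [0.0067 0.0019]
outer [0.3493 0.2446 0.0215] rel [ 0.003  -0.0002]
bore [0.3474 0.2432 0.0102] rel [ 0.001  -0.0016]
```

View pics/c12.png

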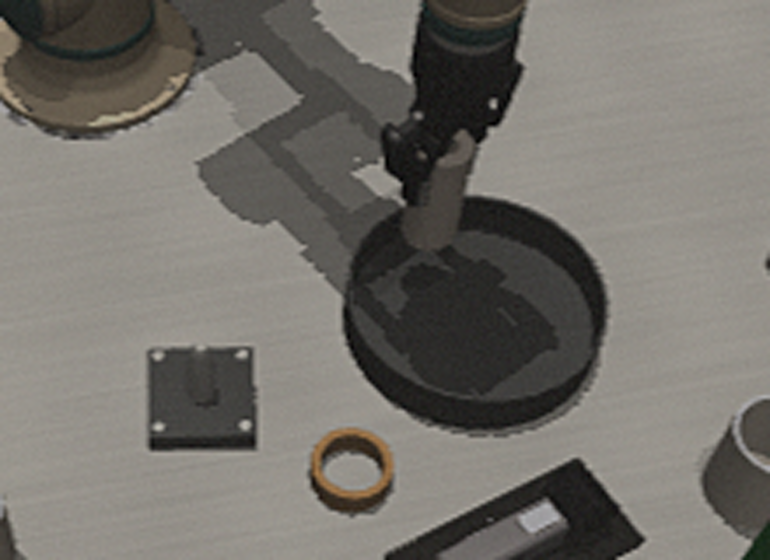

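The sleeve is over the pan's back-left part (scene crop (430,245)), inside the wall. I'll lower it and release.

>>> jog_arm --targets '[[0,[0,0,-0.03],0],[0,[0,0,-0.02],0],[0,[0,0,-0.0105],0],[0,[0,0,0],0],[0.06,[0,0,0],0],[0.0854,[0,0,0],0],[0.0854,[0,0,0],0],[0.0854,[0,0,0],0],[0.0854,[0,0,0.04],0],[0.0854,[0,0,0.05],0]]'

```text
clock: 26.15
position: [0.3441, 0.244, 0.1681]
ee_rot: [-0.178, 0.18, -0.684, 0.684]
contact_force: [0.8, 1.1, 0.4]
width: 0.0852
```

>>> jog_arm --targets '[[0.0854,[0.02,-0.03,0.05],0],[0.0854,[0.04,-0.045,0],0],[0.0854,[0.04,-0.045,0],0],[0.0854,[0.04,-0.045,0],0],[0.0854,[0.04,-0.045,0],0],[0.0854,[0.04,-0.045,0],0],[0.0854,[0.04,-0.045,0],0],[0.0854,[0.032,-0.051,0],0],[0.0854,[0,0,0],0],[0.0854,[0,0,0],0]]'

```text
clock: 27.4
position: [0.6363, -0.1063, 0.2172]
ee_rot: [0.178, -0.179, 0.685, -0.684]
contact_force: [0.8, 0.3, 0.0]
width: 0.0853
```

```bash
python3 look.py w13; python3 an6.py w13; python3 - <<'E'
from h import *
s=manip.get_state();print(s['clock'],s['position'],s['contact_force'],s['width'])
im,d=get_image('scene');save(cv2.resize(im[130:350,120:440],None,fx=2.4,fy=2.4,interpolation=cv2.INTER_CUBIC),'c13')
E
```

```text
108 None
94 (array([ 0.6382, -0.1088]), 0.024, 2153, np.float64(0.0936))
80 (array([ 0.5457, -0.1699]), 0.0244, 1315, np.float64(0.0795))
plate ((0.4383584260940552, 0.02509014680981636), (0.09025605022907257, 0.09173580259084702), 79.67018127441406)
pin 0.05 (array([0.4393, 0.0243]), 0.012, 238, np.float64(0.0555))
pin 0.064 (array([0.4393, 0.0246]), 0.0091, 190, np.float64(0.0702))
pin 0.078 (array([0.4397, 0.0245]), 0.0085, 248, np.float64(0.0824))
27.45 [ 0.63610075 -0.10567443  0.2175238 ] [0.2464195 0.2069572 0.3055839] 0.08584327478322167
```

View pics/c13.png

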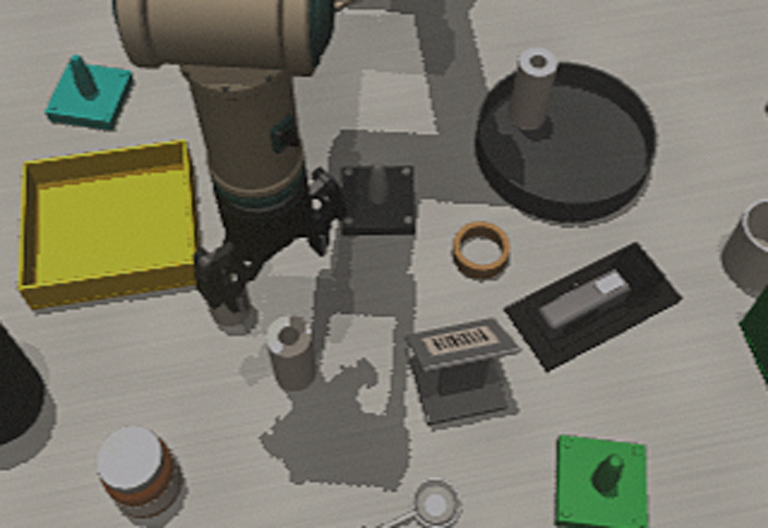

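View pics/w13.png

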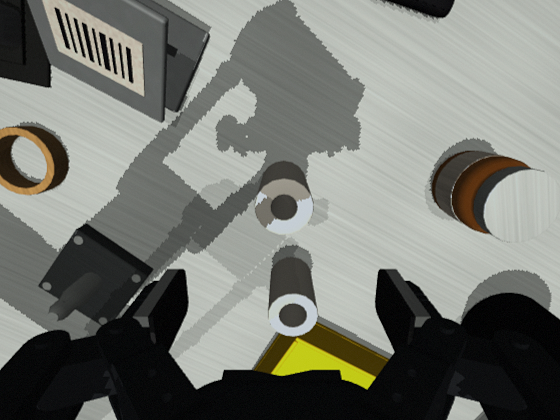

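The pan in the scene crop holds the 108 upright at (535,90). The 94's rim is at (285,207) in the wrist view, so that's the next one to pick.

>>> jog_arm --targets '[[0.0854,[0.0014,-0.0008,-0.04],0],[0.0854,[0,0,-0.05],0],[0.0854,[0,0,-0.04],0],[0.0854,[0,0,-0.0255],0],[0.0854,[0,0,0],0],[0.0,[0,0,0],0],[0.0,[0,0,0],0],[0.0,[0,0,0],0],[0.0,[0,0,0],0],[0.0,[0,0,0],0]]' --force 40

```text
clock: 28.75
position: [0.6394, -0.1073, 0.0645]
ee_rot: [-0.18, 0.178, -0.684, 0.685]
contact_force: [-1.2, 1.8, 6.1]
width: 0.0469
```

```bash
python3 look.py w14; python3 rim.py w14 .094; python3 - <<'E'
from h import *
s=manip.get_state();print(s['clock'],s['position'],s['contact_force'],s['width'])
E
```

```text
rim z 0.09375979929984266 rel tcp 0.029317040132890965 8674
enclosing [ 0.6448 -0.1063] 0.029016932472586632 rel [0.0054 0.0011]
outer [ 0.6401 -0.1086  0.0228] rel [ 0.0008 -0.0013]
bore [ 0.6396 -0.109   0.0102] rel [ 0.0003 -0.0016]
28.8 [ 0.63935719 -0.10737063  0.06444276] [-0.75881911  1.35138639  5.91625441] 0.046833484701339106
```

View pics/w14.png

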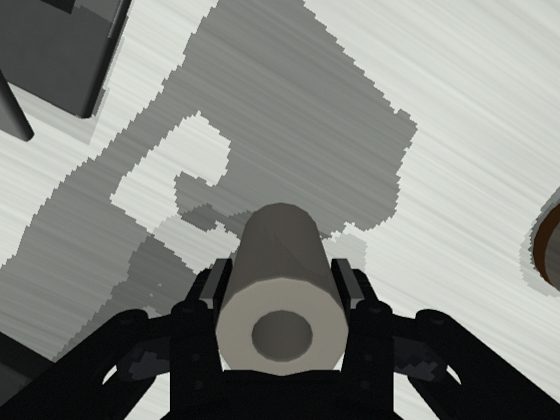

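>>> jog_arm --targets '[[0,[0,0,0.03],0],[0,[0,0,0.045],0],[0,[0,0,0.0405],0],[0,[-0.035,0.0235,0],0],[0,[-0.042,0.028,0],0],[0,[-0.042,0.028,0],0],[0,[-0.042,0.028,0],0],[0,[-0.0374,0.0252,0],0],[0,[0,0,0],0],[0,[0,0,0],0]]'

```text
clock: 30.05
position: [0.4409, 0.0251, 0.1785]
ee_rot: [-0.18, 0.178, -0.684, 0.685]
contact_force: [1.2, -0.4, -0.5]
width: 0.047
```

```bash
python3 look.py w15; python3 rim.py w15 .094; python3 - <<'E'
from h import *
s=manip.get_state();print(s['clock'],s['position'],s['contact_force'],s['width'])
E
```

```text
rim z 0.20787292711018648 rel tcp 0.029468436437023154 8704
enclosing [0.4469 0.0265] 0.02891586534678936 rel [0.0056 0.0017]
outer [0.4418 0.0238 0.0228] rel [ 0.0005 -0.001 ]
bore [0.4412 0.0235 0.0102] rel [-0.0001 -0.0014]
30.1 [0.44130353 0.02483804 0.17840449] [-0.55344435 -0.50774757 -0.93011359] 0.0473541498582701
```

>>> jog_arm --targets '[[0,[0,0.0004,-0.025],0],[0,[0,0,-0.012],0],[0,[0,0,-0.008],0],[0,[0,0,-0.005],0],[0,[0,0,0],0]]'

```text
clock: 30.72
position: [0.4401, 0.0256, 0.1277]
ee_rot: [-0.179, 0.179, -0.684, 0.684]
contact_force: [0.3, -0.2, -1.5]
width: 0.0474
```

>>> jog_arm --targets '[[0,[0,0,-0.003],0],[0,[0,0,-0.003],0],[0,[0,0,0],0]]'

```text
clock: 31.1
position: [0.4397, 0.0264, 0.1219]
ee_rot: [0.179, -0.178, 0.685, -0.684]
contact_force: [-1.0, 4.3, 0.4]
width: 0.047
```

>>> jog_arm --targets '[[0,[0,0,-0.003],0],[0,[0,0,0],0]]'

```text
clock: 31.35
position: [0.4401, 0.0267, 0.1207]
ee_rot: [0.179, -0.178, 0.685, -0.684]
contact_force: [-4.3, 4.1, 16.5]
width: 0.047
```

>>> jog_arm --targets '[[0.055,[0,0,0.001],0],[0.07,[0,0,0],0],[0.0854,[0,0,0],0],[0.0854,[0,0,0],0],[0.0854,[0,0,0],0]]'

```text
clock: 31.98
position: [0.4399, 0.0257, 0.1197]
ee_rot: [-0.179, 0.179, -0.684, 0.684]
contact_force: [0.0, -0.5, 0.2]
width: 0.0854
```

```bash
python3 look.py w16; python3 rim.py w16 .094; python3 - <<'E'
from h import *
s=manip.get_state();print(s['clock'],s['position'],s['contact_force'],s['width'])
im,d=get_image('side');save(cv2.resize(im[150:290,230:380],None,fx=5,fy=4.2,interpolation=cv2.INTER_CUBIC),'s16')
E
```

```text
rim z 0.1502331595428858 rel tcp 0.030496519292562807 8648
enclosing [0.4406 0.0238] 0.024109911173582077 rel [ 0.0006 -0.0019]
outer [0.4417 0.0245 0.0228] rel [ 0.0018 -0.0012]
bore [0.4412 0.024  0.0102] rel [ 0.0013 -0.0017]
32.025 [0.43992918 0.02566897 0.11973664] [-0.36459385  0.80043324  0.38961371] 0.08522029833704031
```

View pics/w16.png

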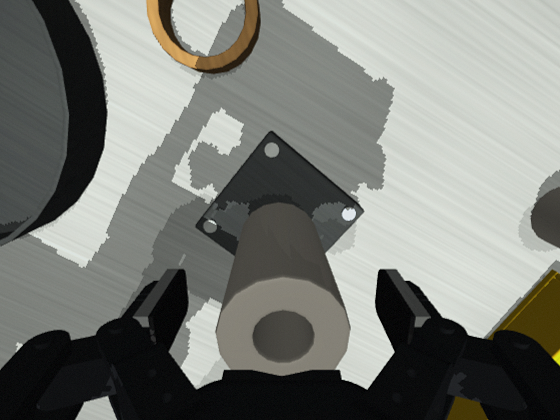

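View pics/s16.png

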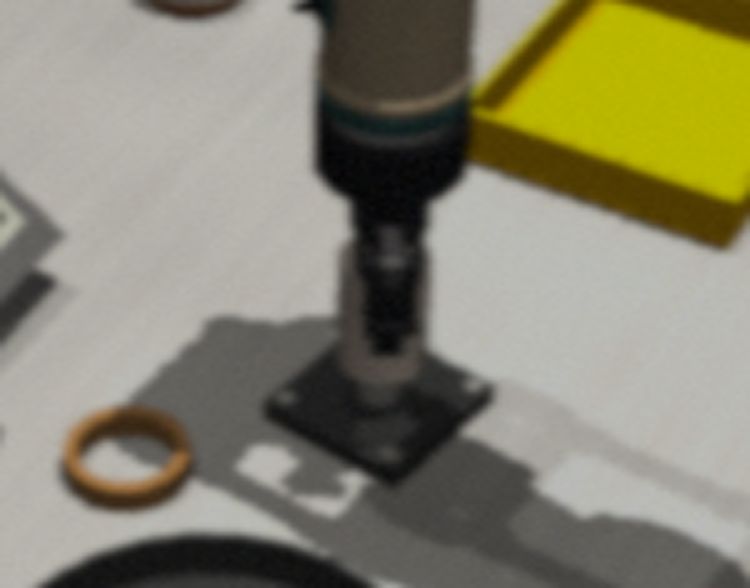

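```bash
python3 - <<'E'
from h import *
for n in ['w7','w13','w6']:
    Z=np.load('/tmp/%s.npz'%n);M=dict(mtx=Z['K'],world_from_camera=Z['T']);d=Z['d'];P=cloud('wrist',d,M)
    for L,x,y in [(.108,.709,-.068),(.094,.638,-.108),(.080,.546,-.169)]:
        m=(d>0)&(abs(P[...,2]-L+.0005)<.0035)&(np.hypot(P[...,0]-x,P[...,1]-y)<.035)
        mm=m.astype(np.uint8)*255
        cs,hi=cv2.findContours(mm,cv2.RETR_CCOMP,cv2.CHAIN_APPROX_NONE)
        if hi is None: continue
        for cc,h in zip(cs,hi[0]):
            if len(cc)<25: continue
            pts=np.array([pix('wrist',u,v,L,M)[:2] for u,v in cc[:,0]]).astype(np.float32)
            r=cv2.fitEllipse(pts);print(n,L,'hole' if h[3]>=0 else 'outer',np.round(r[0],4),np.round(r[1],4),len(cc))
E
```

```text
w7 0.108 outer [ 0.71   -0.0683] [0.0463 0.0468] 163
w7 0.108 hole [ 0.7101 -0.0682] [0.0209 0.0212] 72
w7 0.094 outer [ 0.6391 -0.1083] [0.0462 0.048 ] 139
w7 0.094 hole [ 0.6395 -0.1082] [0.0199 0.021 ] 59
w7 0.08 outer [ 0.5555 -0.1634] [0.0268 0.043 ] 107
w13 0.094 outer [ 0.6386 -0.1087] [0.0463 0.0469] 164
w13 0.094 hole [ 0.6388 -0.1086] [0.0208 0.021 ] 72
w13 0.08 outer [ 0.5469 -0.1698] [0.0464 0.0481] 136
w13 0.08 hole [ 0.547  -0.1697] [0.0246 0.0258] 70
w6 0.108 outer [ 0.706  -0.0668] [0.0432 0.0481] 196
w6 0.108 hole [ 0.7076 -0.0675] [0.0192 0.0209] 88
w6 0.094 outer [ 0.6373 -0.1077] [0.0463 0.0481] 159
w6 0.094 hole [ 0.6372 -0.1074] [0.0199 0.0211] 68
w6 0.08 outer [ 0.5304 -0.1631] [0.0129 0.0295] 55
```

The 94's lower end is at about 56 mm, so it has stopped on the cone. Its bore measures 21 mm, the same as the 108's, so it is tight. The 80's bore measures about 25 mm and should fit. I'll move the 94 to the pan.

>>> jog_arm --targets '[[0.0854,[0.0005,0,0],0],[0.0854,[0,0,0],0],[0.0,[0,0,0],0],[0.0,[0,0,0],0],[0.0,[0,0,0],0],[0.0,[0,0,0],0],[0.0,[0,0,0],0],[0,[0,0,0.02],0],[0,[0,0,0.03],0],[0,[0,0,0.03],0]]' --force 40

```text
clock: 33.33
position: [0.4403, 0.0253, 0.2]
ee_rot: [-0.178, 0.179, -0.684, 0.684]
contact_force: [0.2, 0.6, -1.1]
width: 0.0474
```

>>> jog_arm --targets '[[0,[0.002,0.04,0],0],[0,[0.002,0.048,0],0],[0,[0.002,0.048,0],0],[0,[0.002,0.048,0],0],[0,[0.002,0.048,0],0],[0,[0.002,0.048,0],0],[0,[0,0,-0.03],0],[0,[0,0,-0.04],0],[0,[0,0,0],0],[0,[0,0,0],0]]'

```text
clock: 34.58
position: [0.4534, 0.3058, 0.1306]
ee_rot: [-0.179, 0.178, -0.684, 0.684]
contact_force: [-0.2, -0.5, -0.5]
width: 0.0469
```

```bash
python3 look.py w17; python3 rim.py w17 .094; python3 - <<'E'
from h import *
s=manip.get_state();print(s['clock'],s['position'],s['contact_force'],s['width'])
im,d=get_image('scene');save(cv2.resize(im[100:260,220:440],None,fx=3.5,fy=3.5,interpolation=cv2.INTER_CUBIC),'c17')
E
```

```text
rim z 0.16057645618426003 rel tcp 0.029333011521445795 8687
enclosing [0.4588 0.307 ] 0.028965065255761147 rel [0.0051 0.0009]
outer [0.4546 0.3046 0.0228] rel [ 0.0009 -0.0015]
bore [0.454  0.3041 0.0102] rel [ 0.0003 -0.0019]
34.625 [0.45374558 0.30607369 0.13124344] [-0.28506418 -0.07026161 -1.25253758] 0.04675625855624851
```

View pics/c17.png

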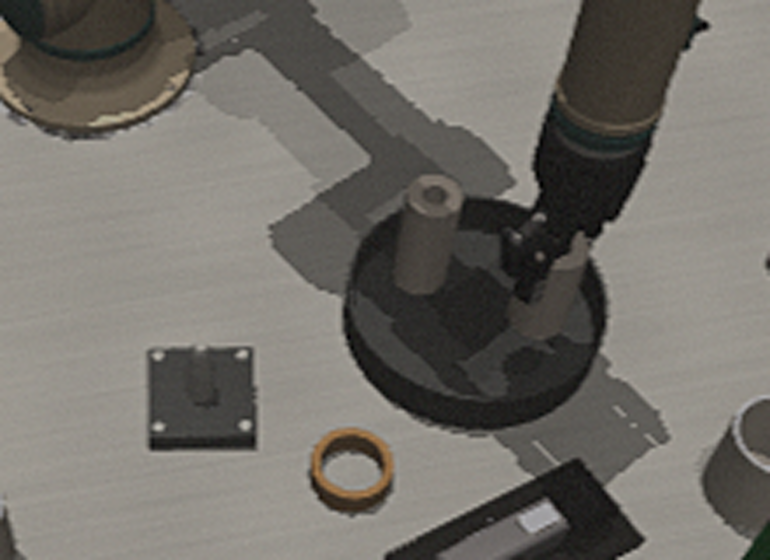

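>>> jog_arm --targets '[[0,[0,0,-0.03],0],[0,[0,0,-0.02],0],[0,[0,0,-0.0105],0],[0,[0,0,0],0],[0.06,[0,0,0],0],[0.0854,[0,0,0],0],[0.0854,[0,0,0],0],[0.0854,[0,0,0],0],[0.0854,[0,0,0.045],0],[0.0854,[0,0,0.055],0]]'

```text
clock: 35.92
position: [0.4516, 0.3053, 0.1693]
ee_rot: [-0.177, 0.18, -0.684, 0.684]
contact_force: [0.3, 0.4, -0.4]
width: 0.0857
```

>>> jog_arm --targets '[[0.0854,[0.005,-0.04,0.04],0],[0.0854,[0.01,-0.05,0],0],[0.0854,[0.01,-0.05,0],0],[0.0854,[0.01,-0.05,0],0],[0.0854,[0.01,-0.05,0],0],[0.0854,[0.01,-0.05,0],0],[0.0854,[0.01,-0.05,0],0],[0.0854,[0.01,-0.05,0],0],[0.0854,[0.01,-0.05,0],0],[0.0854,[0.0065,-0.034,0],0]]'

```text
clock: 37.17
position: [0.5442, -0.1706, 0.2092]
ee_rot: [-0.178, 0.178, -0.684, 0.684]
contact_force: [0.8, -0.5, 1.0]
width: 0.0853
```

>>> jog_arm --targets '[[0.0854,[0,0,-0.005],0],[0.0854,[0,0,0],0]]'

```text
clock: 37.42
position: [0.5432, -0.1675, 0.2036]
ee_rot: [0.178, -0.179, 0.685, -0.684]
contact_force: [0.5, 0.6, 0.0]
width: 0.0855
```

```bash
python3 look.py w18; python3 an6.py w18; python3 - <<'E'
from h import *
s=manip.get_state();print(s['clock'],s['position'],s['contact_force'],s['width'])
im,d=get_image('scene');save(cv2.resize(im[130:350,120:440],None,fx=2.4,fy=2.4,interpolation=cv2.INTER_CUBIC),'c18')
E
```

```text
108 None
94 None
80 (array([ 0.5455, -0.1707]), 0.024, 1890, np.float64(0.0796))
plate ((0.4385398030281067, 0.024725407361984253), (0.09029184281826019, 0.09082379192113876), 79.44928741455078)
pin 0.05 (array([0.439 , 0.0243]), 0.012, 316, np.float64(0.0556))
pin 0.064 (array([0.4393, 0.0243]), 0.0093, 256, np.float64(0.0701))
pin 0.078 (array([0.4341, 0.0209]), 0.0031, 317, np.float64(0.0821))
37.475 [ 0.54330373 -0.16716548  0.20392386] [-0.17738645 -0.09907724  1.20911038] 0.08557607332555825
```

View pics/c18.png

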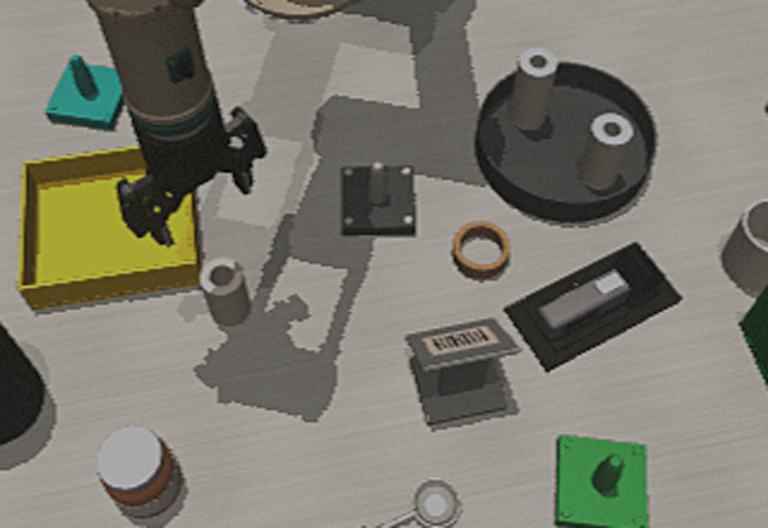

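View pics/w18.png

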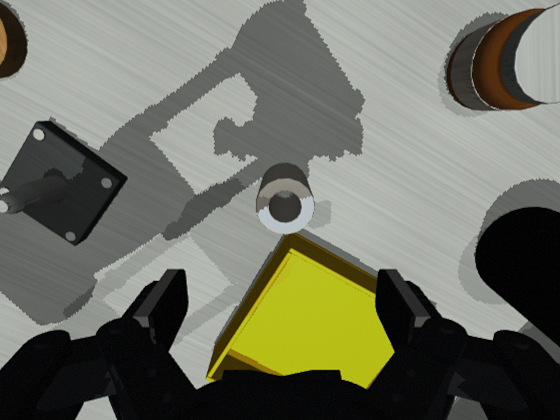

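The pan now holds both tight sleeves upright, with rims at (537,62) and (612,130) in the crop. Next I'll pick the 80, whose rim is at (286,207) in the wrist view.

>>> jog_arm --targets '[[0.0854,[0.0012,-0.0018,-0.04],0],[0.0854,[0,0,-0.05],0],[0.0854,[0,0,-0.04],0],[0.0854,[0,0,-0.022],0],[0.0854,[0,0,0],0],[0.0,[0,0,0],0],[0.0,[0,0,0],0],[0.0,[0,0,0],0],[0.0,[0,0,0],0],[0.0,[0,0,0],0]]' --force 40

```text
clock: 38.78
position: [0.5461, -0.1702, 0.0541]
ee_rot: [-0.179, 0.178, -0.684, 0.685]
contact_force: [-0.4, 1.7, 6.3]
width: 0.0469
```

```bash
python3 look.py w19; python3 rim.py w19 .08; python3 - <<'E'
from h import *
s=manip.get_state();print(s['clock'],s['position'],s['contact_force'],s['width'])
E
```

```text
rim z 0.07960280836558616 rel tcp 0.02552139040076158 8097
enclosing [ 0.5522 -0.1687] 0.029614312574267387 rel [0.006  0.0015]
outer [ 0.5473 -0.1712  0.0233] rel [ 0.0012 -0.001 ]
bore [ 0.5473 -0.1712  0.0127] rel [ 0.0011 -0.001 ]
38.825 [ 0.54615352 -0.17023008  0.05408142] [-0.66565903  0.92155663  5.71944922] 0.04726934576072872
```

View pics/w19.png

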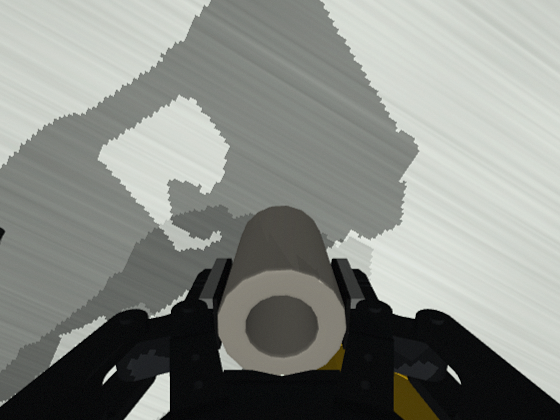

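>>> jog_arm --targets '[[0,[0,0,0.03],0],[0,[0,0,0.045],0],[0,[0,0,0.039],0],[0,[-0.02,0.036,0],0],[0,[-0.023,0.042,0],0],[0,[-0.023,0.042,0],0],[0,[-0.023,0.042,0],0],[0,[-0.0168,0.0333,0],0],[0,[0,0,0],0],[0,[0,0,0],0]]'

```text
clock: 40.08
position: [0.44, 0.0248, 0.1668]
ee_rot: [-0.179, 0.178, -0.684, 0.685]
contact_force: [-0.3, 0.5, -1.3]
width: 0.0469
```

```bash
python3 look.py w20; python3 rim.py w20 .08; python3 - <<'E'
from h import *
s=manip.get_state();print(s['clock'],s['position'],s['contact_force'],s['width'])
E
```

```text
rim z 0.1923123004477352 rel tcp 0.025633732014110816 8126
enclosing [0.446  0.0263] 0.02953859604895115 rel [0.0058 0.0018]
outer [0.4412 0.0238 0.0233] rel [ 0.001  -0.0007]
bore [0.4413 0.0238 0.0126] rel [ 0.0011 -0.0008]
40.125 [0.44022209 0.02452322 0.16667857] [-0.16780549  0.61565311 -1.32939053] 0.04674683430764794
```

>>> jog_arm --targets '[[0,[0,0.0003,-0.025],0],[0,[0,0,-0.012],0],[0,[0,0,-0.008],0],[0,[0,0,-0.004],0],[0,[0,0,0],0]]'

```text
clock: 40.75
position: [0.4395, 0.0254, 0.1174]
ee_rot: [-0.179, 0.179, -0.684, 0.684]
contact_force: [0.0, -0.5, -0.7]
width: 0.0473
```

>>> jog_arm --targets '[[0,[0,0,-0.003],0],[0,[0,0,-0.003],0],[0,[0,0,0],0]]'

```text
clock: 41.12
position: [0.4392, 0.0256, 0.1112]
ee_rot: [0.179, -0.179, 0.684, -0.684]
contact_force: [0.1, 0.1, -0.8]
width: 0.0471
```

>>> jog_arm --targets '[[0,[0,0,-0.003],0],[0,[0,0,0],0]]'

```text
clock: 41.38
position: [0.4391, 0.0257, 0.1082]
ee_rot: [0.178, -0.179, 0.684, -0.684]
contact_force: [0.2, 0.4, -1.2]
width: 0.047
```

>>> jog_arm --targets '[[0,[0.0005,0,-0.004],0],[0,[0,0,0],0]]'

```text
clock: 41.62
position: [0.4392, 0.0259, 0.1039]
ee_rot: [0.178, -0.179, 0.685, -0.684]
contact_force: [-0.9, 1.6, -2.3]
width: 0.047
```

>>> jog_arm --targets '[[0,[0,0,-0.005],0],[0,[0,0,0],0]]'

```text
clock: 41.88
position: [0.4392, 0.0259, 0.0988]
ee_rot: [0.178, -0.179, 0.685, -0.684]
contact_force: [-0.9, 2.5, -2.6]
width: 0.0471
```

>>> jog_arm --targets '[[0,[0,0,-0.006],0],[0,[0,0,0],0]]'

```text
clock: 42.12
position: [0.4392, 0.0259, 0.0927]
ee_rot: [0.178, -0.179, 0.685, -0.684]
contact_force: [-1.6, 4.3, -3.0]
width: 0.0471
```

Sliding freely, the lower end is now at about 38 mm. I'll carry on down to the plate.

>>> jog_arm --targets '[[0,[0,0,-0.006],0],[0,[0,0,-0.006],0],[0,[0,0,0],0]]'

```text
clock: 42.5
position: [0.4391, 0.0259, 0.0807]
ee_rot: [0.178, -0.179, 0.685, -0.684]
contact_force: [-3.4, 4.4, -3.3]
width: 0.0469
```

>>> jog_arm --targets '[[0,[0,0,-0.003],0],[0,[0,0,-0.002],0],[0,[0,0,0],0]]'

```text
clock: 42.88
position: [0.4391, 0.026, 0.0761]
ee_rot: [0.178, -0.179, 0.685, -0.684]
contact_force: [-3.5, 5.4, 0.2]
width: 0.047
```

Lower end at about 22 mm. I'll release and let it settle on the plate.

>>> jog_arm --targets '[[0,[0,0,-0.001],0],[0.055,[0,0,0],0],[0.07,[0,0,0],0],[0.0854,[0,0,0],0],[0.0854,[0,0,0],0],[0.0854,[0,0,0],0],[0.0854,[0,0,0],0]]'

```text
clock: 43.75
position: [0.4399, 0.0255, 0.0753]
ee_rot: [-0.179, 0.179, -0.684, 0.684]
contact_force: [0.3, -0.3, -0.9]
width: 0.0856
```

```bash
python3 look.py w21; python3 rim.py w21 .08; python3 - <<'E'
from h import *
s=manip.get_state();print(s['clock'],s['position'],s['contact_force'],s['width'])
im,d=get_image('side');save(cv2.resize(im[150:290,230:380],None,fx=5,fy=4.2,interpolation=cv2.INTER_CUBIC),'s21')
E
```

```text
rim z 0.0996594544563916 rel tcp 0.024324261693188465 7792
enclosing [0.4389 0.0256] 0.02408566325902939 rel [-0.0009  0.0001]
outer [0.4396 0.026  0.0233] rel [-0.0003  0.0004]
bore [0.4397 0.026  0.0127] rel [-0.0002  0.0005]
43.8 [0.43986931 0.02551548 0.07533519] [-0.18158568  0.44163695  1.01870362] 0.08534643232614235
```

View pics/w21.png

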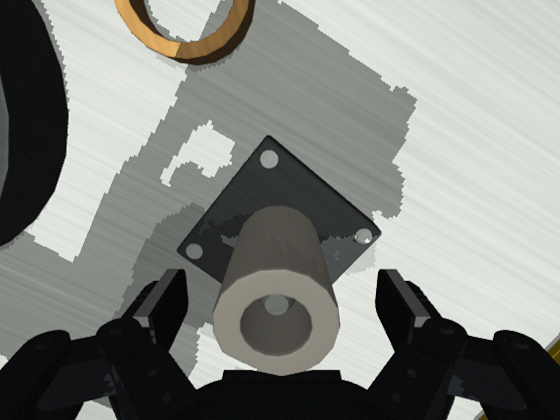

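View pics/s21.png

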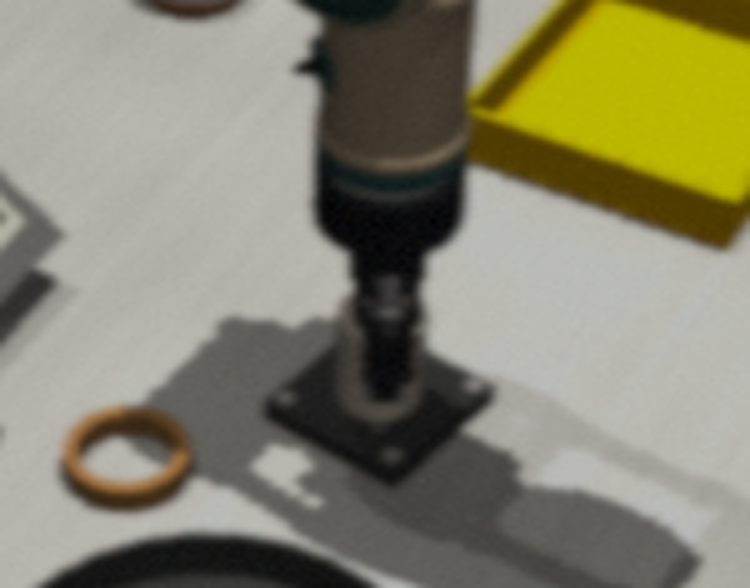

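The sleeve sits on the plate with its rim at z=0.0997, so the lower end is at 20 mm. The pin tip shows at (277,303) inside the bore. It fits, so it goes to the yellow crate.

>>> jog_arm --targets '[[0.0854,[-0.0008,0.0012,0],0],[0.0854,[0,0,0],0],[0.0,[0,0,0],0],[0.0,[0,0,0],0],[0.0,[0,0,0],0],[0.0,[0,0,0],0],[0.0,[0,0,0],0],[0,[0,0,0.02],0],[0,[0,0,0.03],0],[0,[0,0,0.03],0]]' --force 40

```text
clock: 45.1
position: [0.4387, 0.0267, 0.1556]
ee_rot: [0.178, -0.179, 0.684, -0.684]
contact_force: [0.8, -0.5, -0.4]
width: 0.047
```

>>> jog_arm --targets '[[0,[0,0,0.02],0],[0,[-0.004,-0.05,0],0],[0,[-0.004,-0.05,0],0],[0,[-0.004,-0.05,0],0],[0,[-0.004,-0.05,0],0],[0,[-0.004,-0.05,0],0],[0,[-0.004,-0.05,0],0],[0,[-0.003,-0.0192,0],0],[0,[0,0,0],0],[0,[0,0,0],0]]'

```text
clock: 46.35
position: [0.4117, -0.2908, 0.1749]
ee_rot: [0.179, -0.179, 0.685, -0.683]
contact_force: [-0.4, 0.2, -0.4]
width: 0.0467
```

```bash
python3 look.py w22; python3 rim.py w22 .08; python3 - <<'E'
from h import *
s=manip.get_state();print(s['clock'],s['position'],s['contact_force'],s['width'])
im,d=get_image('scene');save(cv2.resize(im[130:300,60:340],None,fx=2.8,fy=2.8,interpolation=cv2.INTER_CUBIC),'c22')
E
```

```text
rim z 0.19899034423776213 rel tcp 0.02388096334668438 8576
enclosing [ 0.4176 -0.2894] 0.030103031545877457 rel [0.0057 0.0012]
outer [ 0.4123 -0.2922  0.024 ] rel [ 0.0004 -0.0015]
bore [ 0.4127 -0.2921  0.0126] rel [ 0.0008 -0.0014]
46.4 [ 0.41187177 -0.29068501  0.17510938] [ 0.83585084 -0.033379   -0.04691611] 0.0470914558322678
```

View pics/c22.png

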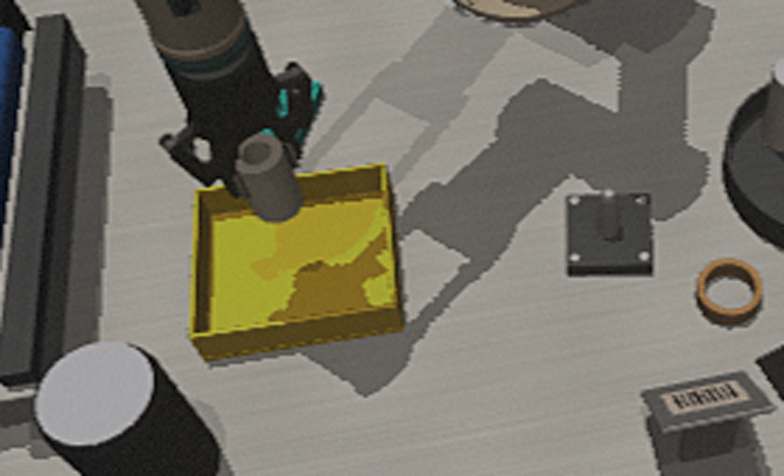

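The sleeve is over the middle of the crate. I'll lower it 113 mm and release.

>>> jog_arm --targets '[[0,[0,0,-0.04],0],[0,[0,0,-0.04],0],[0,[0,0,-0.02],0],[0,[0,0,-0.013],0],[0,[0,0,0],0],[0.06,[0,0,0],0],[0.0854,[0,0,0],0],[0.0854,[0,0,0],0],[0.0854,[0,0,0],0],[0.0854,[0,0,0.04],0]]'

```text
clock: 47.7
position: [0.4102, -0.2909, 0.1005]
ee_rot: [0.177, -0.18, 0.686, -0.682]
contact_force: [-0.0, -0.0, -0.4]
width: 0.0852
```

>>> jog_arm --targets '[[0.0854,[0,0,0.06],0],[0.0854,[0.01,0.05,0.06],0.15],[0.0854,[0.015,0.055,0.02],0.15],[0.0854,[0.015,0.055,0],0.15],[0.0854,[0.015,0.055,0],0.15],[0.0854,[0.015,0.055,0],0.15],[0.0854,[0.02,0.055,0],0.15],[0.0854,[0.02,0.055,0],0.15],[0.0854,[0.02,0.055,0],0.15],[0.0854,[0.02,0.03,0],0.15]]'

```text
clock: 48.95
position: [0.5601, 0.165, 0.2299]
ee_rot: [0.569, -0.568, 0.421, -0.42]
contact_force: [0.2, -0.4, -0.6]
width: 0.0854
```

```bash
python3 look.py w23; python3 - <<'E'
from h import *
s=manip.get_state();print(s['clock'],s['position'],s['ee_rot'],s['width'])
im,d=get_image('scene');save(cv2.resize(im[130:350,60:440],None,fx=2.1,fy=2.1,interpolation=cv2.INTER_CUBIC),'c23')
P=cloud('scene',d)
for n in ['s108_a','s94_a','s80_a','scanner']:
    for r in silhouettes(n,'scene')[:3]:
        m=r['mask']&(d>0)
        if r['score']<.4 or not m.any(): continue
        q=P[m];zt=np.percentile(q[:,2],97);t=q[q[:,2]>zt-.006];print(n,round(r['score'],2),np.round(r['position']),'topz',zt.round(3),((t.min(0)+t.max(0))/2).round(3))
E
```

```text
49.0 [0.56313874 0.16810773 0.22969448] [ 0.57147078 -0.56734135  0.41916762 -0.41933693] 0.08506216855734113
s94_a 0.64 [375. 186.] topz 0.103 [0.455 0.308 0.101]
s80_a 0.75 [165. 216.] topz 0.087 [ 0.413 -0.289  0.085]
scanner 0.91 [367. 253.] topz 0.059 [0.612 0.295 0.059]
```

View pics/c23.png

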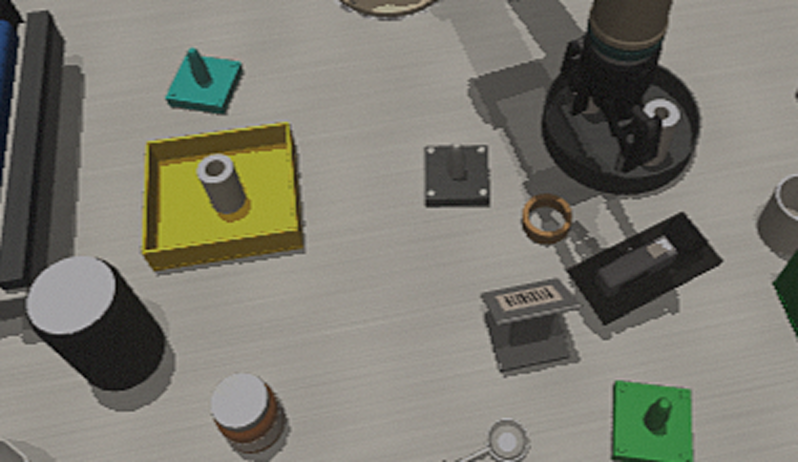

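View pics/w23.png

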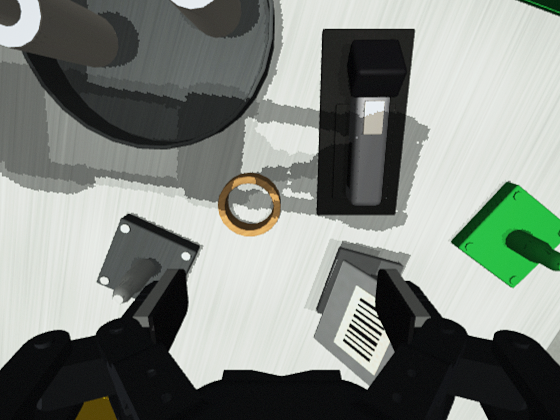

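The 80 stands in the crate at (220,185) in the crop. The scanner at (372,125) in the wrist view is slightly off and turned compared with where I laid it. I'll measure it afresh.

```bash
cat > sc.py <<'E'
from h import *
import sys
Z=np.load('/tmp/%s.npz'%sys.argv[1]);M=dict(mtx=Z['K'],world_from_camera=Z['T']);d=Z['d'];P=cloud('wrist',d,M)
q=P[d>0]
q=q[(q[:,2]>.03)&(q[:,2]<.064)&(abs(q[:,0]-.63)<.09)&(abs(q[:,1]-.245)<.1)]
# keep biggest cluster: drop holder
q=q[~((q[:,0]>.64)&(q[:,1]<.13))]
if len(sys.argv)>2: q=q[q[:,1]>float(sys.argv[2])]
r=cv2.minAreaRect(q[:,:2].astype(np.float32));print(r,len(q))
yaw=1.9;c=np.median(q[:,:2],0)
for it in range(4):
    ax=np.array([np.cos(yaw),np.sin(yaw)]);nr=np.array([-ax[1],ax[0]])
    l=(q[:,:2]-c)@ax;t=(q[:,:2]-c)@nr
    lo,hi=np.percentile(l,[.3,99.7])
    L=[];Tm=[]
    for a in np.arange(lo+.005,hi-.005,.008):
        k=(l>a)&(l<a+.008)
        if k.sum()>20: L.append(a+.004);Tm.append(np.percentile(t[k],[2,98]).mean())
    p=np.polyfit(L,Tm,1);yaw+=np.arctan(p[0])
    c=c+ax*(hi-.077 if False else (lo+hi)/2-.001)+nr*np.polyval(p,(lo+hi)/2)
print('yaw',yaw,'origin~',c,'len',hi-lo)
E
python3 sc.py w23; python3 sc.py w1
```

```text
((0.6231746673583984, 0.24548836052417755), (0.04337892681360245, 0.15316733717918396), 17.23546028137207) 6626
yaw 1.878185899278496 origin~ [0.62328402 0.24470161] len 0.15207105195776632
((0.6274405121803284, 0.23738688230514526), (0.04423439875245094, 0.1547526717185974), 19.495481491088867) 4883
yaw 1.9112858644025688 origin~ [0.62662878 0.23696005] len 0.15180423087226547
```

>>> jog_arm --targets '[[0.0854,[0.03,0.038,0],0.005],[0.0854,[0.03,0.039,0],0],[0.0854,[0,0,-0.05],0],[0.0854,[0,0,-0.05],0],[0.0854,[0,0,-0.045],0],[0.0854,[0,0,-0.03],0],[0.0854,[0,0,0],0],[0.0854,[0,0,0],0]]' --force 60

```text
clock: 50.25
position: [0.621, 0.2386, 0.0566]
ee_rot: [0.568, -0.567, 0.421, -0.422]
contact_force: [0.5, 0.5, 0.8]
width: 0.0857
```

```bash
python3 look.py w24; python3 sc.py w24 .2; python3 - <<'E'
from h import *
s=manip.get_state();print(s['clock'],s['position'],s['ee_rot'],s['width'])
E
```

```text
((0.6227120757102966, 0.2620689570903778), (0.12177050113677979, 0.09943590313196182), 79.04745483398438) 21649
yaw 1.853332329591141 origin~ [0.61887186 0.25763558] len 0.125432567300591
50.3 [0.62131693 0.2389318  0.05708492] [ 0.56883062 -0.56687064  0.42054617 -0.42217334] 0.08539850215062252
```

View pics/w24.png

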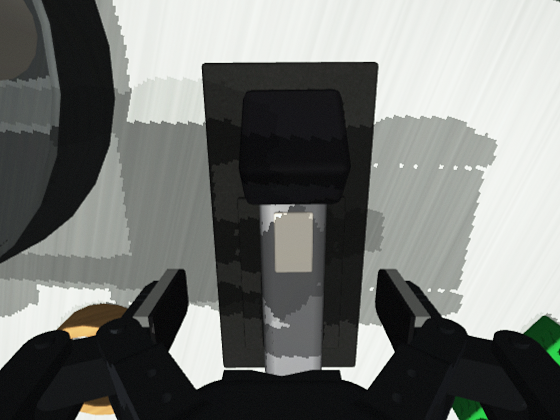

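>>> jog_arm --targets '[[0.0854,[0.0035,0.0058,-0.01],0],[0.0854,[0,0,-0.0122],0],[0.0854,[0,0,0],0],[0.0,[0,0,0],0],[0.0,[0,0,0],0],[0.0,[0,0,0],0],[0.0,[0,0,0],0],[0.0,[0,0,0],0],[0.0,[0,0,0],0],[0.0,[0,0,0],0]]' --force 60

```text
clock: 51.55
position: [0.624, 0.2452, 0.0334]
ee_rot: [0.568, -0.568, 0.421, -0.421]
contact_force: [0.5, 0.9, 5.4]
width: 0.0311
```

>>> jog_arm --targets '[[0,[0,0,0.02],0],[0,[0,0,0.04],0],[0,[0,0,0.05],0],[0,[0,0,0.05],0],[0,[0,0,0],0]]'

```text
clock: 52.18
position: [0.6253, 0.2456, 0.1968]
ee_rot: [0.57, -0.566, 0.419, -0.423]
contact_force: [0.4, 0.0, -2.7]
width: 0.031
```

```bash
python3 look.py w25; python3 - <<'E'
from h import *
from scipy.spatial.transform import Rotation as R
s=manip.get_state();print(s['clock'],s['position'],s['width'])
q=s['ee_rot'];m=R.from_quat(q[[1,2,3,0]]).as_matrix();print('jaw yaw',np.arctan2(m[1,2],m[0,2]))
E
```

```text
52.225 [0.62369653 0.24510916 0.19382577] 0.031060220245751256
jaw yaw 0.295008992043566
```

View pics/w25.png

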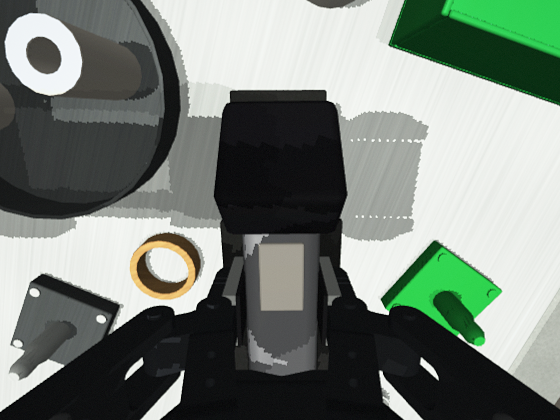

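>>> jog_arm --targets '[[0,[-0.012,-0.018,0],-0.17],[0,[-0.012,-0.019,0],-0.17],[0,[-0.012,-0.019,0],-0.17],[0,[-0.01,-0.018,0],-0.17],[0,[-0.01,-0.018,0],-0.17],[0,[-0.01,-0.018,0],-0.17],[0,[-0.01,-0.018,0],-0.17],[0,[-0.006,-0.018,0],-0.17],[0,[-0.004,-0.017,0],-0.17],[0,[-0.0037,-0.0166,0],-0.17]]'

```text
clock: 53.48
position: [0.5315, 0.0648, 0.1899]
ee_rot: [0.054, -0.059, 0.705, -0.705]
contact_force: [0.7, -0.2, -2.1]
width: 0.0307
```

>>> jog_arm --targets '[[0,[0,0,-0.01],-0.14],[0,[0,0,-0.009],0],[0,[0,0,0],0],[0,[0,0,0],0]]'

```text
clock: 53.98
position: [0.5336, 0.0656, 0.1733]
ee_rot: [-0.009, 0.01, -0.707, 0.707]
contact_force: [-0.1, -0.0, -2.2]
width: 0.0308
```

```bash
python3 look.py w26; python3 - <<'E'
from h import *
from scipy.spatial.transform import Rotation as R
s=manip.get_state();print(s['clock'],s['position'],s['width'])
q=s['ee_rot'];m=R.from_quat(q[[1,2,3,0]]).as_matrix();print('jaw yaw',np.arctan2(m[1,2],m[0,2]))
Z=np.load('/tmp/w26.npz');M=dict(mtx=Z['K'],world_from_camera=Z['T']);d=Z['d'];P=cloud('wrist',d,M)
for r in [120,150,180]:
    a=np.where(d[r,200:380]<.25)[0]+200;print('head',r,((P[r,a[0]+1]+P[r,a[-1]-1])/2).round(4))
m=(d>0)&(P[...,2]>.05)&(P[...,2]<.1)&(P[...,0]>.63)&(P[...,0]<.72)&(P[...,1]>0)&(P[...,1]<.14);m[80:]=False
for r in [2,10,20]:
    a=np.where(m[r])[0];print('plate',((P[r,a[0]]+P[r,a[-1]])/2).round(4))
im,d=get_image('scene');save(cv2.resize(im[130:350,60:440],None,fx=2.1,fy=2.1,interpolation=cv2.INTER_CUBIC),'c26')
E
```

```text
54.025 [0.53387517 0.0656344  0.17365038] 0.0309965390021992
jaw yaw -1.5438054743871634
head 120 [0.6059 0.0665 0.1762]
head 150 [0.5964 0.0661 0.1866]
head 180 [0.5875 0.0659 0.1937]
plate [0.6698 0.0644 0.0805]
plate [0.6667 0.0644 0.0767]
plate [0.6622 0.0647 0.0729]
```

View pics/c26.png

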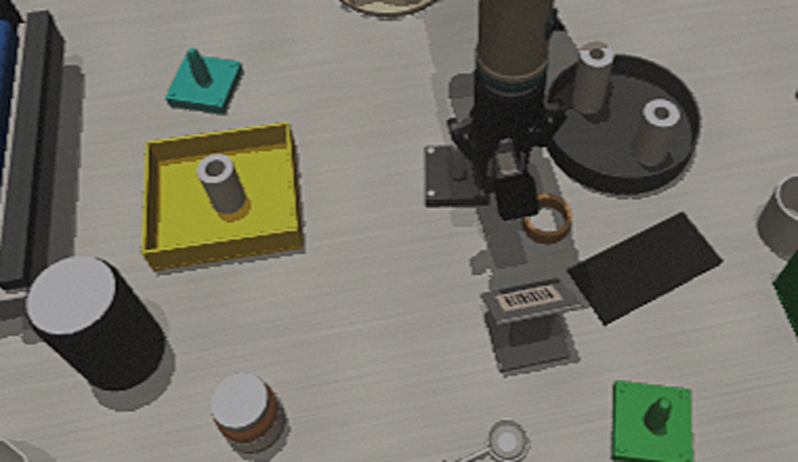

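All the sleeves are standing where they belong, and the scanner is lined up on the label. Holding again.

>>> jog_arm --targets '[[0,[0,-0.001,0],-0.01],[0,[0,0,0],0],[0,[0,0,0],0],[0,[0,0,0],0],[0,[0,0,0],0],[0,[0,0,0],0],[0,[0,0,0],0],[0,[0,0,0],0],[0,[0,0,0],0],[0,[0,0,0],0]]'

```text
clock: 55.32
position: [0.5338, 0.0644, 0.1738]
ee_rot: [-0.006, 0.006, -0.707, 0.707]
contact_force: [0.0, -0.1, -2.2]
width: 0.0307
```

>>> jog_arm --targets '[[0,[0,0,0],0],[0,[0,0,0],0],[0,[0,0,0],0],[0,[0,0,0],0],[0,[0,0,0],0]]'

```text
clock: 55.95
position: [0.5338, 0.0645, 0.1738]
ee_rot: [-0.006, 0.006, -0.707, 0.707]
contact_force: [-0.2, -0.8, -2.3]
width: 0.0309
```

>>> jog_arm --targets '[[0,[0,0.01,0.02],0.17],[0,[0.005,0.018,0],0.17],[0,[0.005,0.018,0],0.17],[0,[0.01,0.018,0],0.17],[0,[0.01,0.018,0],0.17],[0,[0.012,0.018,0],0.17],[0,[0.012,0.018,0],0.17],[0,[0.012,0.018,0],0.17],[0,[0.012,0.018,0],0.17],[0,[0.0126,0.0185,0],0.17]]'

```text
clock: 57.2
position: [0.6247, 0.2375, 0.1936]
ee_rot: [-0.536, 0.536, -0.461, 0.461]
contact_force: [1.0, -0.1, -1.0]
width: 0.0311
```

>>> jog_arm --targets '[[0,[0,0.0075,0],0.15],[0,[0,0,0],0],[0,[0,0,-0.05],0],[0,[0,0,-0.05],0],[0,[0,0,-0.03],0],[0,[0,0,-0.01],0],[0,[0,0,0],0],[0,[0,0,0],0]]'

```text
clock: 58.2
position: [0.6257, 0.2447, 0.0556]
ee_rot: [0.569, -0.567, 0.421, -0.422]
contact_force: [0.1, 0.4, -1.8]
width: 0.0308
```

```bash
python3 look.py w27; python3 - <<'E'
from h import *
from scipy.spatial.transform import Rotation as R
s=manip.get_state();print(s['clock'],s['position'],s['width'],s['contact_force'])
q=s['ee_rot'];m=R.from_quat(q[[1,2,3,0]]).as_matrix();print('jaw yaw',np.arctan2(m[1,2],m[0,2]))
E
```

```text
58.25 [0.62568296 0.24469267 0.05571195] 0.030760711820020693 [ 0.04693173  0.57017352 -0.87583579]
jaw yaw 0.2944808502637865
```

View pics/w27.png

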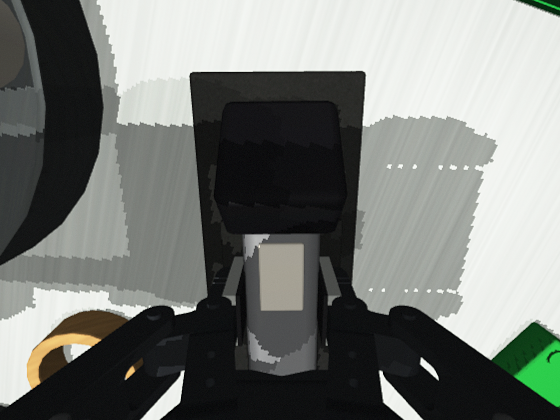

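>>> jog_arm --targets '[[0,[0,0,-0.014],0],[0,[0,0,-0.0075],0],[0,[0,0,0],0],[0.06,[0,0,0],0],[0.0854,[0,0,0],0],[0.0854,[0,0,0],0],[0.0854,[0,0,0],0],[0.0854,[0,0,0.03],0],[0.0854,[0,0,0.05],0],[0.0854,[0,0,0.05],0]]'

```text
clock: 59.5
position: [0.6242, 0.2443, 0.1632]
ee_rot: [-0.568, 0.568, -0.421, 0.421]
contact_force: [0.6, 0.6, 0.5]
width: 0.0852
```

>>> jog_arm --targets '[[0.0854,[-0.01,-0.035,0.05],0],[0.0854,[-0.02,-0.04,0.03],0],[0.0854,[-0.02,-0.02,0],0],[0.0854,[0,0,0],0],[0.0854,[0,0,0],0]]'

```text
clock: 60.12
position: [0.5748, 0.1499, 0.2421]
ee_rot: [0.568, -0.568, 0.421, -0.421]
contact_force: [0.2, 0.1, -0.3]
width: 0.0853
```

```bash
python3 look.py w28; python3 sc.py w28; python3 - <<'E'
from h import *
s=manip.get_state();print(s['clock'],s['position'],s['qd'].round(3))
im,d=get_image('scene');save(cv2.resize(im[110:350,60:460],None,fx=2,fy=2,interpolation=cv2.INTER_CUBIC),'c28')
im,d=get_image('side');save(im,'s28')
E
```

```text
((0.6630302667617798, 0.2435825914144516), (0.044504839926958084, 0.15456554293632507), 7.621754169464111) 6332
yaw 1.6978919674709112 origin~ [0.66175824 0.24277963] len 0.15184578333765555
60.175 [0.5749104  0.15004397 0.2418518 ] [ 0.006  0.01  -0.002 -0.002  0.004 -0.001]
```

View pics/c28.png

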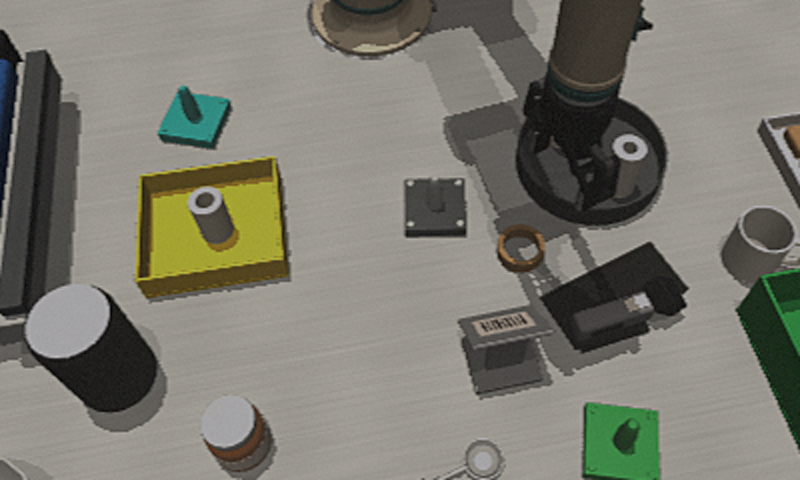

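View pics/w28.png

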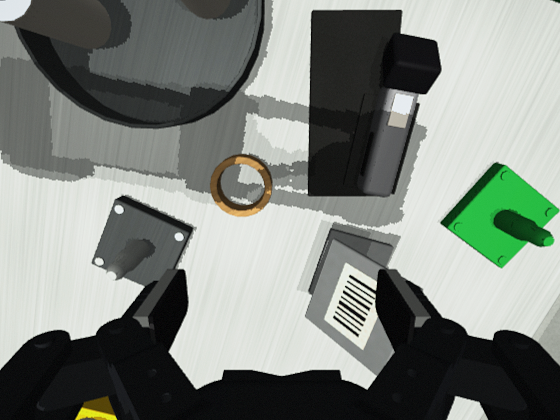

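View pics/s28.png

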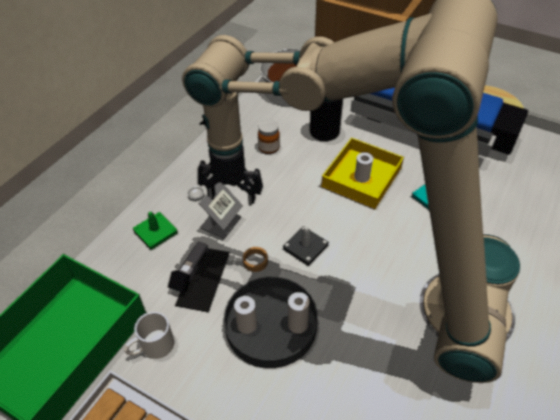

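The scene changed. After release the scanner was knocked about 37 mm aside and turned, and it now hangs over the rest's edge (wrist: head (412,65), tail (378,190)). I'll check its tilt, then pick it up again and lay it back.

```bash
python3 - <<'E'
from h import *
Z=np.load('/tmp/w28.npz');M=dict(mtx=Z['K'],world_from_camera=Z['T']);d=Z['d'];P=cloud('wrist',d,M);q=P[d>0]
yaw=1.698;c=np.array([.6617,.2428]);ax=np.array([np.cos(yaw),np.sin(yaw)]);nr=np.array([-ax[1],ax[0]])
l=(q[:,:2]-c)@ax;t=(q[:,:2]-c)@nr
for a in (-.07,-.04,-.01,.01,.05):
    print(a,[ (round(b,3),np.median(q[(abs(l-a-.005)<.005)&(abs(t-b)<.003)&(q[:,2]<.08)][:,2]).round(4)) for b in (-.024,-.012,-.006,0,.006,.012,.024) if ((abs(l-a-.005)<.005)&(abs(t-b)<.003)).any()])
E
```

```text
-0.07 [(-0.024, np.float64(0.01)), (-0.012, np.float64(0.0403)), (-0.006, np.float64(0.0407)), (0, np.float64(0.041)), (0.006, np.float64(0.0409)), (0.012, np.float64(0.0364)), (0.024, np.float64(0.0099))]
-0.04 [(-0.024, np.float64(0.0109)), (-0.012, np.float64(0.0403)), (-0.006, np.float64(0.0409)), (0, np.float64(0.0408)), (0.006, np.float64(0.0406)), (0.012, np.float64(0.0384)), (0.024, np.float64(0.0096))]
-0.01 [(-0.024, np.float64(0.0103)), (-0.012, np.float64(0.0402)), (-0.006, np.float64(0.0418)), (0, np.float64(0.0422)), (0.006, np.float64(0.0416)), (0.012, np.float64(0.0355)), (0.024, np.float64(0.0098))]
0.01 [(-0.024, np.float64(0.0109)), (-0.012, np.float64(0.0404)), (-0.006, np.float64(0.0433)), (0, np.float64(0.0433)), (0.006, np.float64(0.0426)), (0.012, np.float64(0.0354)), (0.024, np.float64(0.0099))]
0.05 [(-0.024, np.float64(0.0523)), (-0.012, np.float64(0.0541)), (-0.006, np.float64(0.0548)), (0, np.float64(0.0543)), (0.006, np.float64(0.0548)), (0.012, np.float64(0.0546)), (0.024, np.float64(0.0052))]
```

>>> jog_arm --targets '[[0.0854,[0.04,0.04,0],-0.08],[0.0854,[0.04,0.04,0],-0.087],[0.0854,[0.006,0.0128,0],0],[0.0854,[0,0,-0.05],0],[0.0854,[0,0,-0.05],0],[0.0854,[0,0,-0.04],0],[0.0854,[0,0,-0.03],0],[0.0854,[0,0,0],0],[0.0854,[0,0,0],0]]'

```text
clock: 61.4
position: [0.661, 0.2425, 0.0734]
ee_rot: [0.532, -0.531, 0.466, -0.467]
contact_force: [0.6, 0.4, 0.2]
width: 0.0854
```

```bash
python3 look.py w29; python3 - <<'E'
from h import *
s=manip.get_state();print(s['clock'],s['position'],s['width'],s['contact_force'])
E
```

```text
61.45 [0.66148226 0.2425835  0.0741038 ] 0.08543693844005266 [ 0.43014191  0.679836   -0.19240128]
```

View pics/w29.png

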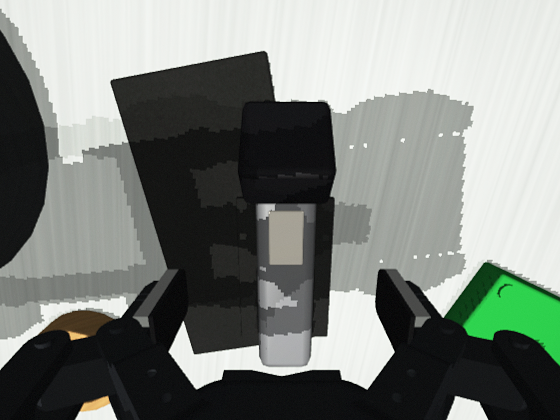

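The scanner lies flat and sits centred between the fingers (handle at (287,290)). I'll go down and grip it.

>>> jog_arm --targets '[[0.0854,[0,0,-0.025],0],[0.0854,[0,0,-0.015],0],[0.0854,[0,0,0],0],[0.0,[0,0,0],0],[0.0,[0,0,0],0],[0.0,[0,0,0],0],[0.0,[0,0,0],0],[0.0,[0,0,0],0],[0.0,[0,0,0],0],[0.0,[0,0,0],0]]' --force 60

```text
clock: 62.7
position: [0.6613, 0.2425, 0.0334]
ee_rot: [0.532, -0.53, 0.466, -0.468]
contact_force: [0.3, -0.0, 5.1]
width: 0.0309
```

>>> jog_arm --targets '[[0,[0,0,0.02],0],[0,[0,0,0.02],0],[0,[-0.018,0.001,0],0.085],[0,[-0.0185,0.0015,0],0.085],[0,[0,0,0],0],[0,[0,0,-0.015],0],[0,[0,0,0],0],[0,[0,0,0],0]]'

```text
clock: 63.7
position: [0.6242, 0.2446, 0.0565]
ee_rot: [-0.568, 0.569, -0.421, 0.42]
contact_force: [-0.1, -0.2, -1.5]
width: 0.0311
```

```bash
python3 look.py w30; python3 - <<'E'
from h import *
s=manip.get_state();print(s['clock'],s['position'],s['width'],s['contact_force'])
E
```

```text
63.75 [0.62437198 0.24463022 0.05692128] 0.03114061213678464 [ 0.18895081 -0.17184701 -1.23266108]
```

View pics/w30.png

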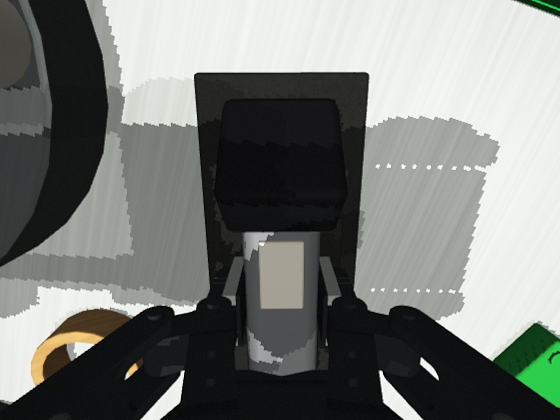

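The scanner is centred over the rest again. I'll lower it 23 mm, release and retreat.

>>> jog_arm --targets '[[0,[0,0,-0.014],0],[0,[0,0,-0.0088],0],[0,[0,0,0],0],[0.06,[0,0,0],0],[0.0854,[0,0,0],0],[0.0854,[0,0,0],0],[0.0854,[0,0,0],0],[0.0854,[0,0,0.03],0],[0.0854,[0,0,0.05],0],[0.0854,[0,0,0.05],0]]'

```text
clock: 65.0
position: [0.6237, 0.2446, 0.1656]
ee_rot: [-0.569, 0.569, -0.42, 0.42]
contact_force: [1.6, 0.7, -0.3]
width: 0.085
```

>>> jog_arm --targets '[[0.0854,[-0.01,-0.035,0.05],0],[0.0854,[-0.02,-0.04,0.03],0],[0.0854,[-0.02,-0.02,0],0],[0.0854,[0,0,0],0],[0.0854,[0,0,0],0],[0.0854,[0,0,0],0],[0.0854,[0,0,0],0],[0.0854,[0,0,0],0]]'

```text
clock: 66.0
position: [0.5741, 0.1501, 0.244]
ee_rot: [-0.569, 0.569, -0.42, 0.42]
contact_force: [0.6, 0.2, 0.1]
width: 0.0852
```

```bash
python3 look.py w31; python3 sc.py w31; python3 - <<'E'
from h import *
s=manip.get_state();print(s['clock'],s['position'],s['qd'].round(3),s['contact_force'])
im,d=get_image('scene');save(cv2.resize(im[110:350,60:460],None,fx=2,fy=2,interpolation=cv2.INTER_CUBIC),'c31')
im,d=get_image('side');save(im,'s31')
E
```

```text
((0.6232939958572388, 0.24588260054588318), (0.044399432837963104, 0.1531483680009842), 18.906570434570312) 6324
yaw 1.8810428383579225 origin~ [0.62200909 0.24432341] len 0.15168247310123217
66.05 [0.57401158 0.15003786 0.24414452] [-0.004 -0.004  0.003  0.001  0.     0.001] [ 1.05138297 -0.15605288 -0.24295643]
```

View pics/c31.png

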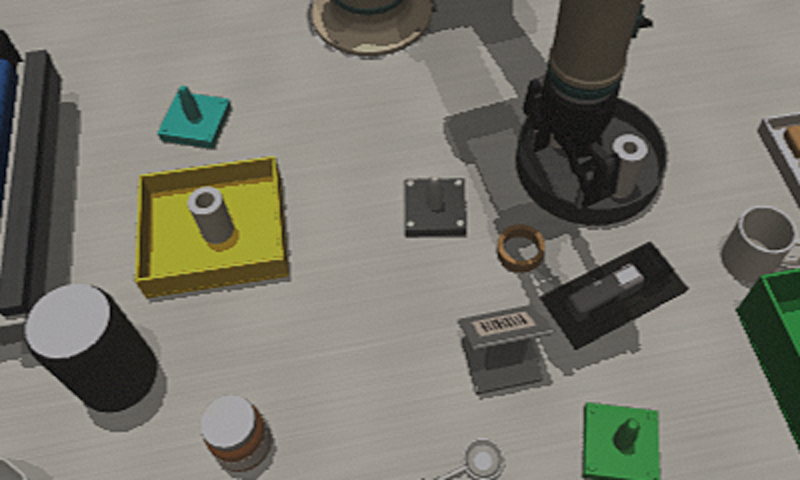

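View pics/s31.png

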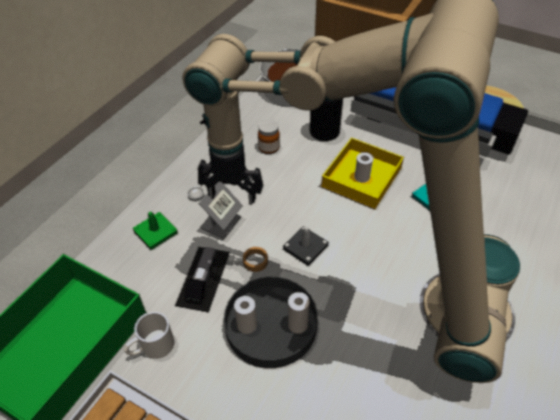

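The scanner is flat at the middle of its rest: (0.622, 0.244) against (0.625, 0.245). The 108 and 94 are in the pan and the 80 is in the crate. Handing in now.

```bash
python3 -c "
from h import *
print(sign_off())"
```

```text
the job is handed in; nothing more can be done
None
```

The job is done and handed in at about 66 s on the robot's clock; no verdict came back.

- **Booking in:** I held the scanner about 10 cm square to the label for about 2 s, then laid it back on its rest.
- **Gauging:** Three sleeves were present; the tape was there, so there was no 66.

| Sleeve | Where it stopped (lower end above the bench) | Bore from the images | Put in |
|---|---|---|---|
| 108 | on the cone, about 57 mm | 21 mm (tight) | pan |
| 94 | on the cone, about 56 mm | 21 mm (tight) | pan |
| 80 | on the plate, about 20 mm | 25 mm (fits) | crate |

- **Booking out:** I held the scanner on the label for nearly 2 s with all the sleeves in place, then laid it back.
- **Knock:** The check after that showed the scanner had been knocked about 37 mm aside and turned. I picked it up again and laid it back on the middle of the rest.

**Last checks:** the scanner lies on its rest about 3 mm from the middle, and the gripper is open and clear of everything. All three sleeves stand where they belong, and the other things look unmoved.

**Disagreements:** the cone heights read 1–2 mm below the nominal 58 mm, but well within the limits. The cameras differed by a few millimetres from each other, so I aligned on the pin using the wrist camera and the contact forces.

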